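# Seal the respirometer chamber's lid

### The arm

A 6-joint arm with a two-finger parallel gripper is mounted at the origin on the work surface. World frame = base frame: x ahead of the robot, y to its left, z up, the work surface at z = 0. Lengths are in m, angles in rad, forces in N, time in s.
With the tool pointing down it reaches from about 0.375 to 0.9 m from the base axis. Payload 3.1 kg.
Tool frame: the origin (TCP) lies on the centre line of the jaws, within the pads' length; the fingertips stand 25 mm ahead of it and the grasp point (between the pads) lies 6 mm ahead of it (manip.tips_ahead is the distance from the TCP to the fingertips, in m); z points along the fingers, y is the direction in which the jaws open and shut (so a half turn about z gives the same grasp; the last joint's range is limited). The gripper opens to 85 mm and grips with 20 to 120 N. Pads are 22 mm wide; open, the fingers measure 114 mm over their backs; the gripper's body (76 mm by 85 mm) begins 54 mm behind the grasp point. The pads swing forward as they close: fully open they stand 13 mm farther back than shut.
Start: joints at [1.002, 0.527, 1.433, -0, 1.181, -0.178], TCP at [0.237, 0.578, 0.256] pointing down, gripper open.
Joint ranges: [-3.08, 3.08], [-0.75, 2.2], [0.22, 2.44], [-1.43, 4.57], [0, 2.65], [-2.85, 2.85]. Speed limits (rad/s): [2.79, 2.79, 3.14, 3.14, 3.14, 3.14].

### API

Orientations are given as a unit quaternion [x, y, z, w].
In Python, from station import manip gives the robot as it stands.
- The arm moves only by the tool play_rows, never from a script. Its argument "steps" is a list that holds one entry, the list of rows, each a list of 6 numbers: the shift along the tool's x, y, z in m, then the turn, a rotation vector about the tool's x, y, z in degrees. In form: [[[x, y, z, rx, ry, rz], ...]]. A call has 1 to 10 rows; each row shifts and turns the commanded pose from where the row before left it, along the tool's axes as they then stand; what a row does not reach is not made up. A row lasts 1/8 s, in which the tool goes at most 62.5 mm and 10.7 degrees, less where a joint would pass 70% of its speed; a pose out of reach is approached as far as the arm can. A call is refused whole if a number of a shift passes 0.0625 or a number of a turn 10.7, either way. A call with a gripper value outside its range is refused whole. "fingers" is the opening, from 0 (shut) to 1 (fully open), set as the call begins (left out, the last holds). The fingers move at their own pace and stop on an object; "squeeze" is the grip in N (left out, the last holds). Time passes only in rows, so rows that do not move let the fingers close. It gives the time, the measured TCP pose, the force and the opening at its end, in the units of the state.
- manip.sense(): the state, without advancing time (a new reading comes with each control period).
- manip.snapshot(name): name is "side" or "top" or "wrist"; returns a dict with "img" (420x560x3 uint8, red, green, blue), "K" (3x3 intrinsics, pixels), "world_from_camera" (4x4, takes a point from camera to world coordinates). Camera axes: x right, y down, z forward; pixel columns grow to the right and rows downward; lengths in m; the calibration is good to about 2 mm. A picture is of the moment at which its call begins. There is no depth.
- manip.sign_off(): hands the job in, once; it reports no verdict.
Trained networks look in a picture, given as the dict that the camera call returned (one of the last four; its "shot" number tells which), for a name from the list of things; names that differ only in an ending like _2 or _b are one class to them, and where a whole thing is asked for, a point or a joint stands for the part that bears it (a point fixed in the world has none). Each returns a list of dicts, best first, with "score" (0 to 1); they miss things now and then, are a little off and sometimes report something else, mostly with a low value. They report only what shows in the picture. A call takes as long as a camera call.
- manip.regions_of(label, picture): "pixels" (420x560 bool, what is visible of it) and "rect" ([left, top, right, bottom] in pixels, round what is visible of it).
- manip.pinpoint(label, picture): "point" ([column, row] in pixels: a listed point, or the origin of a listed thing).
The state is a dict: "t": time; "q": joint angles; "qd": joint speeds; "tau": joint torques, N m; "tcp_pos": TCP position; "tool_rot": TCP orientation; "force": force on the tool from outside, world axes, zero at the start; "ft_torque": the same for the moment, N m; "finger_gap": opening from 0.0 (shut) to 1.0 (fully open).
Only numpy, scipy, OpenCV 4.12 (cv2) and the standard library are available. Lean on these libraries where they do the work, as an engineer would, in place of code of your own. Each camera call takes 0.05 s, during which the arm holds its last target.

### The job

Close the lid of the respirometer chamber with its four wing screws, clockwise and a little at a time: go round once in crisscross order, each screw followed by the one diagonally opposite, drawing all four about half-way down, and then once more in crisscross order until every screw is tight and the lid sits flat and fully home on the flange. Feel for the screws going tight and do not overtighten, as the acrylic cracks; leave the other things on the bench where they are.

Things in the scene. Friction and masses are not known exactly. Their poses are not given: they have to be found in the camera images.
- chamber: respirometer chamber, clear box on a grey 200 x 200 mm base, bolted down and immovable. Origin under its centre on the bench, z up; its -x side is the near side (towards the robot at yaw 0), +y the left side. A grey 172 x 172 mm flange tops it, its upper face 100 mm above the bench, with a black rubber cord seal that holds the lid 1.4 mm off it until squeezed
- lid: clear lid, 172 x 172 x 10 mm, lying on the seal and held by the four screws. Origin at the centre of its underside: about 1.4 mm above the flange on the unsqueezed seal, level with the flange (100 mm above the bench) when fully home. A black probe gland and two white hose barbs stand up to 24 mm above its top, all within 45 mm of its centre
- nl_grip (a point): grip point of the near left screw's black wing knob, on the screw's axis (x -62, y +62 mm in the chamber's frame). The wing is an upright bar 46 mm long (this point's x axis), 14 mm thick (y), 30 mm tall; this point lies 13 mm under its top and 27 mm above the washer's underside. The wing's foot is 10 mm above the lid, over a 23 mm collar. It stands any way round at the start
- turn_nl (a joint): how far the near left screw has been turned, rad, 0 at the start, growing as it is tightened (clockwise seen from above); the knob sinks 1.4 mm per rad. True of all four: they sit at unequal heights, so a washer meets the lid anywhere from 0 to 0.75 rad and the lid is hard down at that corner anywhere from 1.05 to 1.8 rad, different for each screw and each start, with nothing to show it beforehand. About 0.9 rad is half-way
- knob_nl: the near left screw with its wing knob, rubber washer and thread: origin on its axis at the underside of the washer, which bears on the lid
- fr_grip (a point): grip point of the far right screw's black wing knob, on the screw's axis (x +62, y -62 mm in the chamber's frame). The wing is an upright bar 46 mm long (this point's x axis), 14 mm thick (y), 30 mm tall; this point lies 13 mm under its top and 27 mm above the washer's underside. The wing's foot is 10 mm above the lid, over a 23 mm collar. It stands any way round at the start
- turn_fr (a joint): how far the far right screw has been turned, rad, 0 at the start, growing as it is tightened (clockwise seen from above); the knob sinks 1.4 mm per rad. True of all four: turning takes about 0.04 N m when loose, 0.05 to 0.12 N m while squeezing the seal; once the lid is down it climbs by about 0.06 N m per 0.1 rad. Tight is 0.22 to 0.28 N m; above about 0.33 N m the lid cracks
- knob_fr: the far right screw with its wing knob, rubber washer and thread: origin on its axis at the underside of the washer, which bears on the lid
- fl_grip (a point): grip point of the far left screw's black wing knob, on the screw's axis (x +62, y +62 mm in the chamber's frame). The wing is an upright bar 46 mm long (this point's x axis), 14 mm thick (y), 30 mm tall; this point lies 13 mm under its top and 27 mm above the washer's underside. The wing's foot is 10 mm above the lid, over a 23 mm collar. It stands any way round at the start
- turn_fl (a joint): how far the far left screw has been turned, rad, 0 at the start, growing as it is tightened (clockwise seen from above); the knob sinks 1.4 mm per rad. True of all four: the nylon shank twists, so the wing runs ahead of the screw by 0.03 rad per 0.1 N m and springs back that much when let go; the screw stays where it is left, but presses up to a third less once the others are tight. One grasp turns it 1.5 rad at most
- knob_fl: the far left screw with its wing knob, rubber washer and thread: origin on its axis at the underside of the washer, which bears on the lid
- nr_grip (a point): grip point of the near right screw's black wing knob, on the screw's axis (x -62, y -62 mm in the chamber's frame). The wing is an upright bar 46 mm long (this point's x axis), 14 mm thick (y), 30 mm tall; this point lies 13 mm under its top and 27 mm above the washer's underside. The wing's foot is 10 mm above the lid, over a 23 mm collar. It stands any way round at the start
- turn_nr (a joint): how far the near right screw has been turned, rad, 0 at the start, growing as it is tightened (clockwise seen from above); the knob sinks 1.4 mm per rad
- knob_nr: the near right screw with its wing knob, rubber washer and thread: origin on its axis at the underside of the washer, which bears on the lid
- pan: aluminium dissecting pan with instruments, 200 x 300 x 45 mm, a bystander. Origin under its centre
- balance: black pocket balance with a steel plate, 170 x 120 x 28 mm, a bystander. Origin under its centre
- clear_box: open clear plastic box, 130 x 100 x 35 mm, a bystander. Origin under its centre
- rim (a point): centre of the flange's upper face, 100 mm above the bench, in the chamber's axes

How it is judged:
By the outcome, as a careful person would: the job done as asked, in the order asked, and still so for the second after the job is handed in, with the robot touching nothing.
It also fails if it takes over 72 s, if anything falls off the work surface, if the arm or the gripper's body presses on something with over 40 N, if the wrist force passes 120 N, or if a joint passes its speed limit or range.

## Working session

There is one attempt and no reset: what is moved stays moved. The work goes in short steps, Python scripts to look and compute and a tool call to move; the robot and the scene stay as the last step left them, time stands still between calls to the robot, and variables do not carry over. Pictures are saved under pics/ and viewed, and the job is handed in when it is done.

Besides the shell and the picture viewer there is one more tool, called after "Request:" as a command line: name --argument value ..., lists and objects as JSON in quotes. play_rows: Moves the arm, as the interface text tells. Its arguments: {"type":"object","properties":{"steps":{"type":"array"},"fingers":{"type":"number"},"squeeze":{"type":"number"}},"required":["steps"]}

```bash
mkdir -p pics; ls
cat > h.py <<'E'
import numpy as np, cv2
from station import manip
from scipy.spatial.transform import Rotation as R
def save(p,n): cv2.imwrite(f'pics/{n}.png',cv2.cvtColor(p['img'],cv2.COLOR_RGB2BGR))
def ray(p,uv,z):
    K=np.array(p['K']);T=np.array(p['world_from_camera'])
    d=T[:3,:3]@np.linalg.solve(K,[uv[0],uv[1],1.]);o=T[:3,3]
    return o+d*(z-o[2])/d[2]
def proj(p,X):
    T=np.linalg.inv(np.array(p['world_from_camera']));c=T[:3,:3]@X+T[:3,3];q=np.array(p['K'])@c;return q[:2]/q[2]
def st():
    s=manip.sense();r=R.from_quat(s['tool_rot'])
    m=r.as_matrix()
    print('t',round(s['t'],2),'tcp',np.round(s['tcp_pos'],4),'yaw(x)',round(np.degrees(np.arctan2(m[1,0],m[0,0])),2),'z',np.round(m[:,2],3),'F',np.round(s['force'],2),'M',np.round(s['ft_torque'],3),'gap',round(s['finger_gap'],3),'q',np.round(s['q'],2),'tau6',np.round(s['tau'][5],3))
    return s
E
python3 - <<'E'
from h import *
st()
for n in ['top','side','wrist']:
    p=manip.snapshot(n);save(p,n+'0')
    for l in ['rim','nl_grip','fr_grip','fl_grip','nr_grip','lid']:
        for d in manip.pinpoint(l,p)[:4]:
            z={'rim':.1,'lid':.1014}.get(l,.13)
            print(n,l,round(d['score'],2),np.round(d['point'],1),np.round(ray(p,d['point'],z),4))
E
```

```text
pics
t 0.0 tcp [0.2371 0.5776 0.2553] yaw(x) 157.67 z [-0.001 -0.002 -1.   ] F [0.16 0.23 0.21] M [ 0.069 -0.012  0.022] gap 1.0 q [ 1.    0.53  1.43  0.    1.18 -0.18] tau6 0.0
top rim 0.8 [263.4 214.5] [0.5247 0.0743 0.1   ]
top nl_grip 0.49 [233.9 224. ] [0.4937 0.1521 0.13  ]
top fl_grip 0.48 [250.4 183.2] [0.6068 0.1102 0.13  ]
top nr_grip 0.66 [276.4 241.6] [0.4477 0.0362 0.13  ]
top lid 0.7 [266.9 213.8] [0.5266 0.0646 0.1014]
side rim 0.78 [268.4 201.8] [0.5256 0.0791 0.1   ]
side nl_grip 0.68 [281.2 363. ] [ 0.3957 -0.471   0.13  ]
side nl_grip 0.58 [251.2 181. ] [0.4922 0.1599 0.13  ]
side fr_grip 0.54 [289.5 205.2] [0.5713 0.0103 0.13  ]
side fl_grip 0.49 [291.3 179.4] [0.6171 0.1316 0.13  ]
side nr_grip 0.57 [247.8 206.5] [0.4514 0.04   0.13  ]
side lid 0.89 [270.5 204. ] [0.5284 0.0653 0.1014]
```

View pics/top0.png

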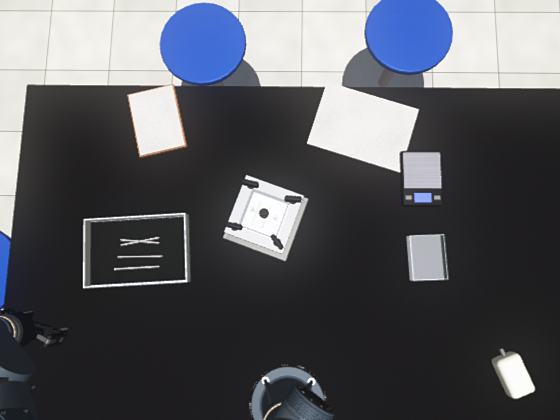

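View pics/side0.png

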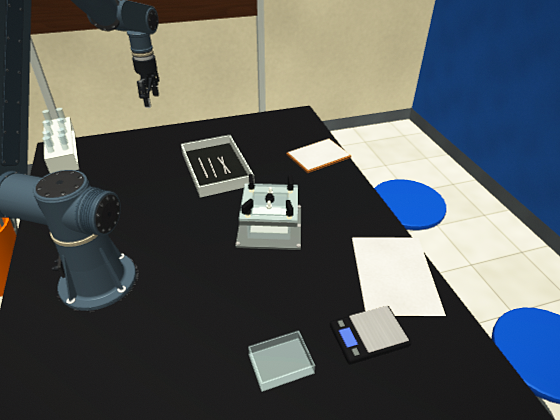

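View pics/wrist0.png

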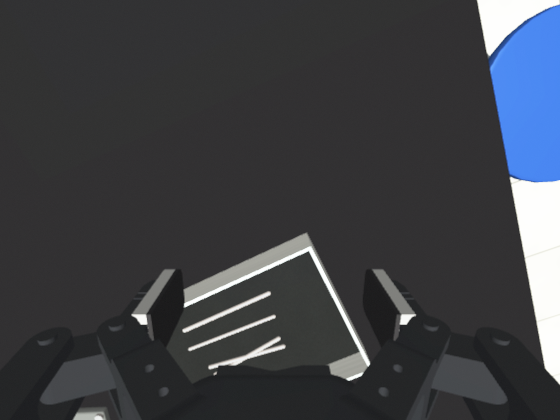

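Run:
```python
from h import *
p=manip.snapshot('wrist');s=st()
T=np.eye(4);T[:3,:3]=R.from_quat(s['tool_rot']).as_matrix();T[:3,3]=s['tcp_pos']
print(np.round(np.linalg.inv(T)@p['world_from_camera'],3),p['K'])
print(np.round(T,3), manip.tips_ahead)
p=manip.snapshot('top');i=p['img'];cv2.imwrite('pics/topc.png',cv2.cvtColor(cv2.resize(i[160:275,205:325],None,fx=5,fy=5,interpolation=cv2.INTER_CUBIC),cv2.COLOR_RGB2BGR))
```

```text
t 1.1 tcp [0.2375 0.5781 0.2563] yaw(x) 157.66 z [-0. -0. -1.] F [-0.16 -0.05 -0.34] M [-0.053 -0.006 -0.014] gap 0.999 q [ 1.    0.53  1.43  0.    1.18 -0.18] tau6 0.0
[[-0.    -0.955 -0.298  0.077]
 [ 1.    -0.    -0.     0.001]
 [-0.    -0.298  0.955 -0.117]
 [ 0.     0.     0.     1.   ]] [[308.92262876   0.         273.17356836]
 [  0.         308.92262876 213.94218719]
 [  0.           0.           1.        ]]
[[-0.925  0.38  -0.     0.237]
 [ 0.38   0.925 -0.     0.578]
 [ 0.    -0.    -1.     0.256]
 [ 0.     0.     0.     1.   ]] 0.025
```

View pics/topc.png

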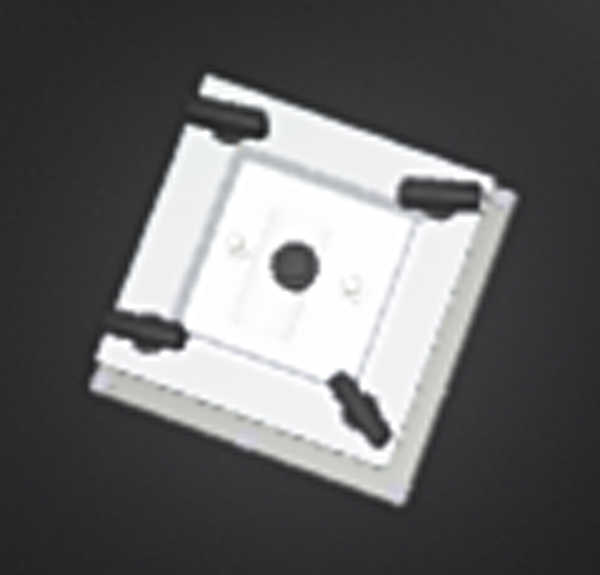

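Request:
play_rows --steps '[[[-0.049, -0.0358, -0.003, 0, 0, 0], [-0.049, -0.0358, -0.003, 0, 0, 0], [-0.049, -0.0358, -0.003, 0, 0, 0], [-0.049, -0.0358, -0.003, 0, 0, 0], [-0.049, -0.0358, -0.003, 0, 0, 0], [-0.049, -0.0358, -0.003, 0, 0, 0], [-0.049, -0.0358, -0.003, 0, 0, 0], [-0.049, -0.0358, -0.003, 0, 0, 0], [-0.049, -0.0358, -0.003, 0, 0, 0], [-0.049, -0.0358, -0.003, 0, 0, 0]]]' --fingers 0.5

```text
t: 2.4
tcp_pos: [0.5556, 0.0589, 0.2866]
tool_rot: [0.194, 0.981, 0.0, 0.0]
force: [1.0, 0.8, -1.0]
finger_gap: 0.499
```

Run:
```python
from h import *
p=manip.snapshot('wrist');save(p,'w1');st()
import pickle;pickle.dump(p,open('w1.pkl','wb'))
for l in ['rim','nl_grip','fr_grip','fl_grip','nr_grip','lid']:
        for d in manip.pinpoint(l,p)[:3]:
            z={'rim':.1,'lid':.1014}.get(l,.139)
            print(l,round(d['score'],2),np.round(d['point'],1),np.round(ray(p,d['point'],z),4))
```

```text
t 2.45 tcp [0.5611 0.052  0.2873] yaw(x) 157.4 z [ 0.008 -0.006 -1.   ] F [ 4.03 -3.28 -0.36] M [-0.092 -0.151  0.024] gap 0.497 q [-0.1   0.41  1.56 -0.01  1.17 -1.28] tau6 -0.198
rim 0.68 [277.6 164.5] [0.5272 0.0767 0.1   ]
nl_grip 0.69 [348.9  93.9] [0.4912 0.1524 0.139 ]
fr_grip 0.81 [210.8 241. ] [ 0.5635 -0.0054  0.139 ]
fl_grip 0.68 [348.7 237.6] [0.6089 0.1135 0.139 ]
fl_grip 0.32 [278.  168.5] [0.525  0.0773 0.139 ]
nr_grip 0.94 [197.3  98.3] [0.4479 0.0386 0.139 ]
lid 0.65 [277.8 162.6] [0.5253 0.0776 0.1014]
```

View pics/w1.png

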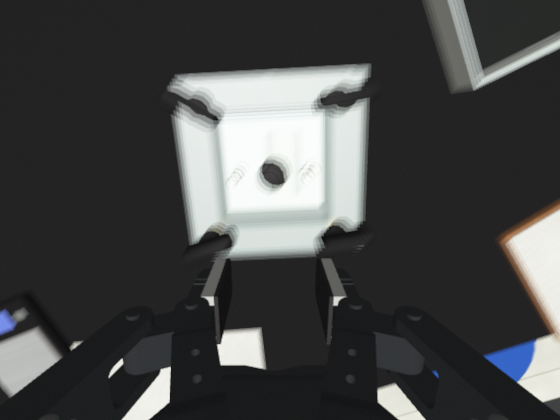

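Run:
```python
from h import *
for k in range(4): p=manip.snapshot('wrist')
save(p,'w2');st()
P={}
for l in ['rim','nl_grip','fr_grip','fl_grip','nr_grip','lid']:
        for d in manip.pinpoint(l,p)[:3]:
            z={'rim':.1,'lid':.1014}.get(l,.139)
            print(l,round(d['score'],2),np.round(d['point'],1),np.round(ray(p,d['point'],z),4))
st()
big=cv2.resize(p['img'][50:280,130:400],None,fx=2.9,fy=2.6,interpolation=cv2.INTER_CUBIC)
save({'img':big},'w2c')
import pickle;pickle.dump({k:p[k] for k in('img','K','world_from_camera')},open('w2.pkl','wb'))
```

```text
t 2.95 tcp [0.5541 0.0619 0.2864] yaw(x) 157.78 z [-0.  0. -1.] F [ 0.49 -0.52  0.84] M [-0.01  -0.031  0.015] gap 0.5 q [-0.09  0.4   1.57  0.    1.17 -1.27] tau6 0.001
rim 0.65 [273.1 169.6] [0.5282 0.0738 0.1   ]
nl_grip 0.85 [344.1  98.9] [0.4913 0.1506 0.139 ]
fr_grip 0.95 [212.8 245. ] [ 0.5661 -0.0021  0.139 ]
fr_grip 0.51 [195.3 101.6] [0.4478 0.0389 0.139 ]
fr_grip 0.41 [274.6 154.5] [0.511  0.0822 0.139 ]
fl_grip 0.6 [345.2 240.1] [0.6079 0.113  0.139 ]
nr_grip 0.6 [192.4 104.8] [0.4491 0.0357 0.139 ]
nr_grip 0.36 [342.3  97. ] [0.4893 0.1497 0.139 ]
lid 0.6 [273.3 170.9] [0.5293 0.0736 0.1014]
t 3.25 tcp [0.5546 0.061  0.2863] yaw(x) 157.69 z [ 0. -0. -1.] F [-0.15 -0.22 -0.53] M [-0.037  0.017 -0.014] gap 0.494 q [-0.09  0.4   1.57 -0.    1.17 -1.27] tau6 0.0
```

View pics/w2c.png

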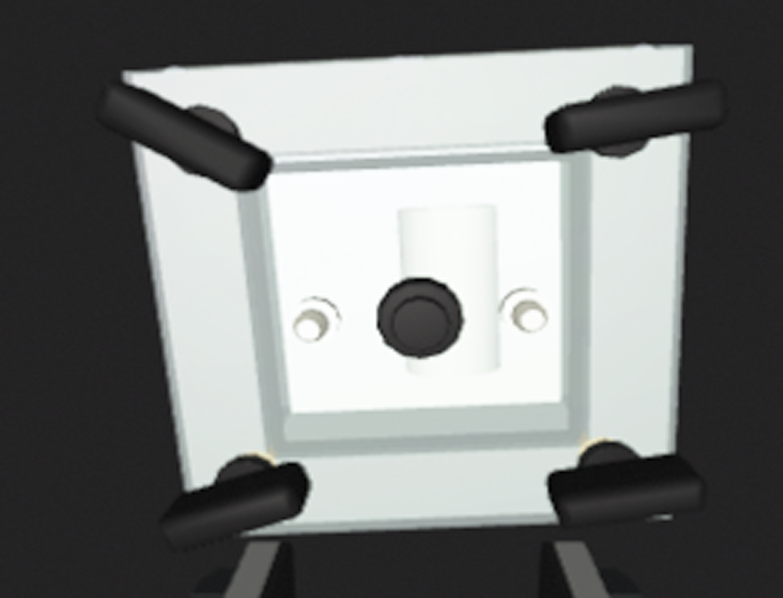

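```bash
cat > fit.py <<'E'
from h import *
from scipy.optimize import least_squares
off={'nl':(-.062,.062),'fr':(.062,-.062),'fl':(.062,.062),'nr':(-.062,-.062)}
def hull(p,c,a,zg):
    m=np.zeros((420*4,560*4),np.uint8)
    u=np.array([np.cos(a),np.sin(a),0]);v=np.array([-u[1],u[0],0])
    c3=np.array([c[0],c[1],zg])
    b=[c3+i*.023*u+j*.007*v+np.array([0,0,k]) for i in(-1,1) for j in(-1,1) for k in(.013,-.017)]
    g=np.array([proj(p,x) for x in b])
    cv2.fillConvexPoly(m,cv2.convexHull(np.float32(g*4+1.5)).astype(np.int32),1)
    b=[c3+np.array([.0115*np.cos(t),.0115*np.sin(t),k-.027]) for t in np.linspace(0,6.28,20) for k in(0,.010)]
    g=np.array([proj(p,x) for x in b])
    cv2.fillConvexPoly(m,cv2.convexHull(np.float32(g*4+1.5)).astype(np.int32),1)
    return cv2.resize(m*255,(560,420),interpolation=cv2.INTER_AREA)>127
def fitknob(p,mask,c,zg=.139,alist=None):
    best=None
    for a in np.radians(np.arange(0,180,4)):
        h=hull(p,c,a,zg);s=(h&mask).sum()/(h|mask).sum()
        if best is None or s>best[0]: best=(s,a,0,0)
    for it in range(2):
      s0,a0,x0,y0=best
      for a in a0+np.radians(np.arange(-4,4.1,1)):
       for dx in x0+np.arange(-.004,.0041,.002)/(1+it):
        for dy in y0+np.arange(-.004,.0041,.002)/(1+it):
         h=hull(p,(c[0]+dx,c[1]+dy),a,zg);s=(h&mask).sum()/(h|mask).sum()
         if s>best[0]: best=(s,a,dx,dy)
    return best
E
python3 - <<'E'
from fit import *
p=manip.snapshot('wrist')
g={'nl':(.4913,.1506),'fr':(.5661,-.0021),'fl':(.6079,.113),'nr':(.449,.036)}
A=np.array([off[k] for k in g]);B=np.array([g[k] for k in g])
f=lambda q:(A@np.array([[np.cos(q[2]),np.sin(q[2])],[-np.sin(q[2]),np.cos(q[2])]])+q[:2]-B).ravel()
r=least_squares(f,[.527,.075,-.35]);print('kp fit',np.round(r.x,4),np.degrees(r.x[2]),np.round(r.fun*1000,1))
ov=p['img'].copy();C={}
for k in g:
    c=B[list(g).index(k)]+f(r.x).reshape(4,2)[list(g).index(k)]
    for d in manip.regions_of('knob_'+k,p)[:4]:
        m=np.array(d['pixels']);u=m.nonzero();
        pc=proj(p,np.array([*c,.139]));
        if np.hypot(u[1].mean()-pc[0],u[0].mean()-pc[1])>25: continue
        b=fitknob(p,m,c);print(k,round(d['score'],2),m.sum(),'iou',round(b[0],3),'ang',round(np.degrees(b[1]),1),'c',np.round(c,4),'d',b[2:])
        C[k]=(c[0]+b[2],c[1]+b[3])
        h=hull(p,C[k],b[1],.139).astype(np.uint8)
        cs,_=cv2.findContours(h,0,1);cv2.drawContours(ov,cs,-1,(255,0,0),1)
        break
if len(C)==4:
    B=np.array([C[k] for k in g]);r=least_squares(f,r.x);print('mask fit',np.round(r.x,4),np.degrees(r.x[2]),np.round(r.fun*1000,1))
save({'img':cv2.resize(ov[50:280,130:400],None,fx=2.9,fy=2.6)},'ov2')
E
```

```text
kp fit [ 0.5286  0.0744 -0.3321] -19.026369793577057 [-1.1  2.6  0.9 -2.4 -0.5 -0.2  0.7 -0. ]
nl 0.64 1354 iou 0.894 ang 79.0 c [0.4902 0.1532] d (np.float64(0.0), np.float64(0.002))
fr 0.6 1201 iou 0.85 ang 92.0 c [ 0.567  -0.0045] d (np.float64(-0.002), np.float64(0.002))
fl 0.67 1296 iou 0.822 ang 73.0 c [0.6074 0.1128] d (np.float64(-0.002), np.float64(-0.001))
nr 0.71 1277 iou 0.852 ang 40.0 c [0.4497 0.036 ] d (np.float64(-0.001), np.float64(0.002))
mask fit [ 0.5273  0.0756 -0.3437] -19.694998350301276 [-0.3 -0.3 -0.2 -1.2  1.2  1.3 -0.7  0.2]
```

View pics/ov2.png

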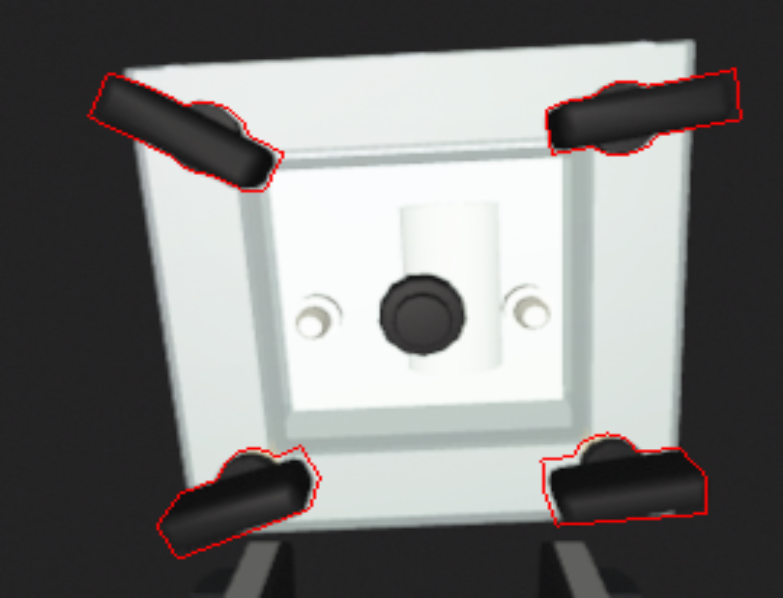

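```bash
cat > plan.py <<'E'
from h import *
G={'nl':(.490,.1545),'fr':(.5652,-.0039),'fl':(.6068,.1129),'nr':(.4484,.0377)}
def plan(xy,z,yaw,n,cur=None):
    s=manip.sense();m=R.from_quat(s['tool_rot']).as_matrix()
    p0=np.array(s['tcp_pos']);y0=np.degrees(np.arctan2(m[1,0],m[0,0]))
    dyaw=yaw-y0
    while dyaw>185:dyaw-=360
    while dyaw<-185:dyaw+=360
    q6=np.degrees(s['q'][5]);q1n=np.degrees(np.arctan2(xy[1],xy[0]))
    D=np.array([*xy,z])-p0
    w=np.ones(n); 
    if n>=4: w[0]=.6;w[-1]=.35;w[-2]=.75
    w/=w.sum()
    rows=[];a=y0
    for k in range(n):
        c,sn=np.cos(np.radians(a)),np.sin(np.radians(a))
        d=D*w[k]; # tool x=(c,s) ; tool y = z x x with z down: (s,-c)
        rows.append([round(c*d[0]+sn*d[1],4),round(sn*d[0]-c*d[1],4),round(-d[2],4),0,0,round(-dyaw*w[k],2)])
        a+=dyaw*w[k]
    print('dyaw',round(dyaw,1),'q6 end ~',round(q1n+90-(y0+dyaw),1),'or same +-360')
    print('max shift',max(np.linalg.norm(r[:3]) for r in rows),'max turn',max(abs(r[5]) for r in rows))
    print([rows])
E
python3 -c "
from plan import *
m=R.from_quat(manip.sense()['tool_rot']).as_matrix();print(np.round(m,2))
plan(G['nl'],.195,79,10)"
```

```text
[[-0.92  0.38  0.  ]
 [ 0.38  0.92 -0.  ]
 [-0.   -0.   -1.  ]]
dyaw -78.7 q6 end ~ 28.5 or same +-360
max shift 0.016818442258425718 max turn 9.04
[[[np.float64(0.0066), np.float64(0.0043), np.float64(0.0063), 0, 0, np.float64(5.43)], [np.float64(0.0116), np.float64(0.0061), np.float64(0.0105), 0, 0, np.float64(9.04)], [np.float64(0.0124), np.float64(0.0042), np.float64(0.0105), 0, 0, np.float64(9.04)], [np.float64(0.0129), np.float64(0.0022), np.float64(0.0105), 0, 0, np.float64(9.04)], [np.float64(0.0131), np.float64(0.0001), np.float64(0.0105), 0, 0, np.float64(9.04)], [np.float64(0.013), np.float64(-0.0019), np.float64(0.0105), 0, 0, np.float64(9.04)], [np.float64(0.0125), np.float64(-0.004), np.float64(0.0105), 0, 0, np.float64(9.04)], [np.float64(0.0117), np.float64(-0.0059), np.float64(0.0105), 0, 0, np.float64(9.04)], [np.float64(0.008), np.float64(-0.0057), np.float64(0.0079), 0, 0, np.float64(6.78)], [np.float64(0.0034), np.float64(-0.0031), np.float64(0.0037), 0, 0, np.float64(3.16)]]]
```

Request:
play_rows --steps '[[[0.0066, 0.0043, 0.0063, 0, 0, 5.43], [0.0116, 0.0061, 0.0105, 0, 0, 9.04], [0.0124, 0.0042, 0.0105, 0, 0, 9.04], [0.0129, 0.0022, 0.0105, 0, 0, 9.04], [0.0131, 0.0001, 0.0105, 0, 0, 9.04], [0.013, -0.0019, 0.0105, 0, 0, 9.04], [0.0125, -0.004, 0.0105, 0, 0, 9.04], [0.0117, -0.0059, 0.0105, 0, 0, 9.04], [0.008, -0.0057, 0.0079, 0, 0, 6.78], [0.0034, -0.0031, 0.0037, 0, 0, 3.16]]]' --fingers 0.5 --squeeze 40

```text
t: 4.75
tcp_pos: [0.4894, 0.155, 0.1945]
tool_rot: [0.772, 0.635, -0.0, -0.0]
force: [-0.2, 0.0, 0.4]
finger_gap: 0.501
```

```bash
sed -i 's/round(\(c\*d\[0\]+sn\*d\[1\]\),4)/float(round(\1,4))/' plan.py
python3 - <<'E'
from fit import *
p=manip.snapshot('wrist');p=manip.snapshot('wrist');save(p,'w3');s=st()
for d in manip.pinpoint('nl_grip',p)[:2]: print(round(d['score'],2),np.round(d['point'],1),np.round(ray(p,d['point'],.139),4))
print(proj(p,np.array([.49,.1545,.139])))
E
```

```text
t 4.85 tcp [0.4894 0.155  0.1945] yaw(x) 79.05 z [-0.001 -0.    -1.   ] F [ 0.24  0.16 -0.34] M [-0.01  -0.033  0.034] gap 0.5 q [0.09 0.47 1.77 0.   0.9  0.28] tau6 0.187
0.65 [274.8 253.1] [0.4887 0.1539 0.139 ]
[276.67041492 251.89390831]
```

View pics/w3.png

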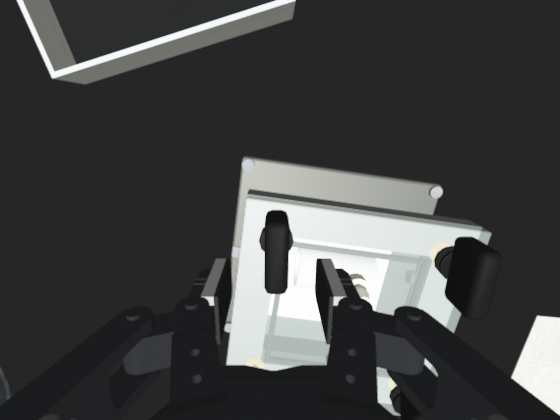

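Request:
play_rows --steps '[[[0, 0, 0.02, 0, 0, 0], [0, 0, 0.02, 0, 0, 0], [0, 0, 0.0085, 0, 0, 0], [0, 0, 0, 0, 0, 0]]]'

```text
t: 5.4
tcp_pos: [0.49, 0.1545, 0.1462]
tool_rot: [0.772, 0.636, -0.0, -0.0]
force: [-0.2, -0.6, 0.9]
finger_gap: 0.501
```

Request:
play_rows --steps '[[[0, 0, 0, 0, 0, 0], [0, 0, 0, 0, 0, 0], [0, 0, 0, 0, 0, 0]]]' --fingers 0 --squeeze 40

```text
t: 5.78
tcp_pos: [0.4905, 0.1547, 0.1472]
tool_rot: [0.771, 0.636, 0.001, 0.001]
force: [-0.2, -0.4, 3.4]
finger_gap: 0.16
```

Run:
```python
from h import *
for k in range(3): st();p=manip.snapshot('wrist')
save(p,'w4');st()
```

```text
t 5.78 tcp [0.4905 0.1547 0.1472] yaw(x) 79.03 z [ 0.002  0.    -1.   ] F [-0.24 -0.42  3.41] M [-0.098  0.042 -0.04 ] gap 0.16 q [ 0.09  0.55  1.81 -0.    0.78  0.28] tau6 -0.025
t 5.83 tcp [0.4905 0.1547 0.1472] yaw(x) 79.02 z [ 0.002  0.    -1.   ] F [-1.12 -0.13  4.35] M [-0.071  0.019 -0.048] gap 0.161 q [ 0.09  0.55  1.81 -0.    0.78  0.28] tau6 -0.024
t 5.88 tcp [0.4905 0.1547 0.1472] yaw(x) 79.02 z [ 0.002  0.    -1.   ] F [ 0.7  -1.32  5.2 ] M [-0.066  0.037 -0.065] gap 0.156 q [ 0.09  0.55  1.81 -0.    0.78  0.28] tau6 -0.024
t 5.92 tcp [0.4905 0.1547 0.1471] yaw(x) 79.02 z [ 0.002  0.    -1.   ] F [ 0.57 -0.14  4.58] M [-0.015  0.043  0.023] gap 0.157 q [ 0.09  0.55  1.81 -0.    0.78  0.28] tau6 -0.024
```

View pics/w4.png

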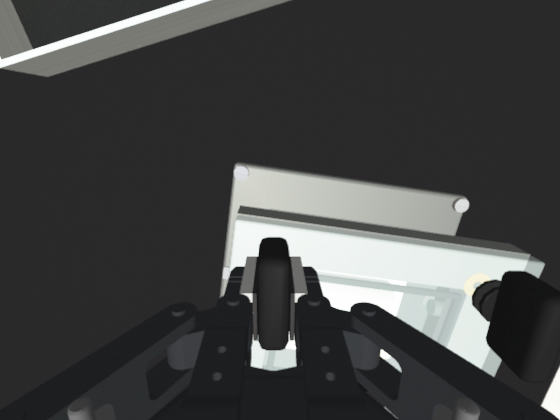

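Request:
play_rows --steps '[[[0, 0, 0.0002, 0, 0, 8], [0, 0, 0.0002, 0, 0, 10], [0, 0, 0.0003, 0, 0, 10], [0, 0, 0.0003, 0, 0, 10], [0, 0, 0.0002, 0, 0, 9], [0, 0, 0.0001, 0, 0, 5], [0, 0, 0, 0, 0, 0]]]'

```text
t: 6.8
tcp_pos: [0.4917, 0.1539, 0.146]
tool_rot: [0.972, 0.234, 0.002, 0.001]
force: [1.4, -4.2, 5.3]
finger_gap: 0.155
```

```bash
cat >> h.py <<'E'
def tq(n=6):
    M=[]
    for k in range(n): manip.snapshot('wrist');M.append(manip.sense()['ft_torque'][2])
    print('Mz mean',round(np.mean(M),3),'+-',round(np.std(M)/np.sqrt(n),3),np.round(M,3))
E
python3 - <<'E'
from h import *
tq(4);st()
E
```

```text
Mz mean 0.046 +- 0.015 [0.067 0.022 0.083 0.01 ]
t 7.0 tcp [0.4917 0.1539 0.146 ] yaw(x) 27.11 z [ 0.004 -0.001 -1.   ] F [ 1.55 -3.7   4.64] M [-0.7   -0.245  0.01 ] gap 0.157 q [ 0.09  0.55  1.81 -0.    0.78  1.19] tau6 0.036
```

Request:
play_rows --steps '[[[0, 0, 0, 0, 0, 0], [0, 0, 0, 0, 0, 0], [0, 0, -0.02, 0, 0, 0], [0, 0, -0.02, 0, 0, 0], [0, 0, -0.008, 0, 0, 0]]]' --fingers 0.5

```text
t: 7.62
tcp_pos: [0.49, 0.1549, 0.1937]
tool_rot: [0.972, 0.234, 0.0, -0.0]
force: [0.7, -0.1, -0.5]
finger_gap: 0.498
```

Run:
```python
from plan import *
p=manip.snapshot('wrist');save(p,'w5');st();plan(G['fr'],.195,92,8)
```

```text
t 7.67 tcp [0.4903 0.155  0.1942] yaw(x) 27.04 z [ 0.002  0.    -1.   ] F [-0.18 -0.03 -0.95] M [-0.025  0.05   0.043] gap 0.504 q [0.09 0.47 1.77 0.   0.9  1.19] tau6 -0.001
dyaw 65.0 q6 end ~ -2.4 or same +-360
max shift 0.02625223799983537 max turn 9.7
[[[-0.0005, np.float64(0.0157), np.float64(-0.0001), 0, 0, np.float64(-5.82)], [-0.0035, np.float64(0.026), np.float64(-0.0001), 0, 0, np.float64(-9.7)], [-0.0078, np.float64(0.025), np.float64(-0.0001), 0, 0, np.float64(-9.7)], [-0.0119, np.float64(0.0234), np.float64(-0.0001), 0, 0, np.float64(-9.7)], [-0.0157, np.float64(0.021), np.float64(-0.0001), 0, 0, np.float64(-9.7)], [-0.019, np.float64(0.0181), np.float64(-0.0001), 0, 0, np.float64(-9.7)], [-0.0163, np.float64(0.011), np.float64(-0.0001), 0, 0, np.float64(-7.27)], [-0.0082, np.float64(0.0041), np.float64(-0.0), 0, 0, np.float64(-3.39)]]]
```

View pics/w5.png

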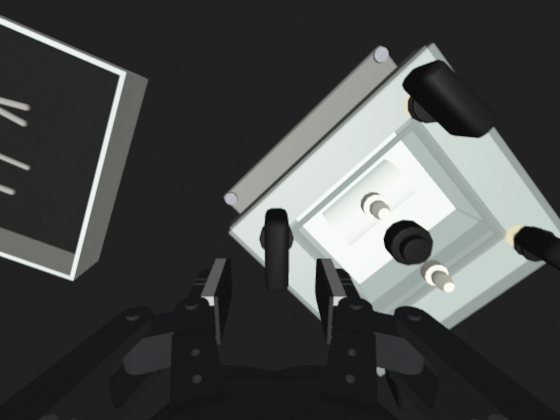

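Request:
play_rows --steps '[[[-0.0005, 0.0157, 0, 0, 0, -5.8], [-0.0035, 0.026, 0, 0, 0, -9.7], [-0.0078, 0.025, 0, 0, 0, -9.7], [-0.0119, 0.0234, 0, 0, 0, -9.7], [-0.0157, 0.021, 0, 0, 0, -9.7], [-0.019, 0.0181, 0, 0, 0, -9.7], [-0.0163, 0.011, 0, 0, 0, -7.3], [-0.0082, 0.0041, 0, 0, 0, -3.4], [0, 0, 0, 0, 0, 0]]]'

```text
t: 8.8
tcp_pos: [0.5645, -0.0047, 0.1922]
tool_rot: [0.695, 0.719, -0.0, -0.001]
force: [-0.7, -0.4, -0.7]
finger_gap: 0.502
```

```bash
cat > chk.py <<'E'
from fit import *
import sys
from plan import G
k=sys.argv[1];n=sys.argv[2]
p=manip.snapshot('wrist');s=st();ov=p['img'].copy()
c=np.array(G[k]);pc=proj(p,np.array([*c,.139]))
for d in manip.pinpoint(k+'_grip',p)[:2]: print(round(d['score'],2),np.round(d['point'],1),np.round(ray(p,d['point'],.139),4))
for d in manip.regions_of('knob_'+k,p)[:3]:
    m=np.array(d['pixels']);u=m.nonzero()
    if np.hypot(u[1].mean()-pc[0],u[0].mean()-pc[1])>40: continue
    b=fitknob(p,m,c);print(k,round(d['score'],2),m.sum(),'iou',round(b[0],3),'ang',round(np.degrees(b[1]),1),'c',np.round(c+b[2:],4))
    h=hull(p,c+b[2:],b[1],.139).astype(np.uint8);cs,_=cv2.findContours(h,0,1);cv2.drawContours(ov,cs,-1,(255,0,0),1);break
save({'img':ov},n)
E
python3 chk.py fr w6
```

```text
t 8.85 tcp [ 0.5642 -0.0042  0.1923] yaw(x) 91.92 z [-0.002  0.001 -1.   ] F [-0.17  0.49  0.7 ] M [-0.025 -0.009  0.021] gap 0.499 q [-0.21  0.53  1.65  0.    0.96 -0.24] tau6 -0.03
0.94 [275.  250.8] [ 0.5649 -0.0034  0.139 ]
fr 0.81 2134 iou 0.864 ang 88.0 c [ 0.5652 -0.0039]
```

View pics/w6.png

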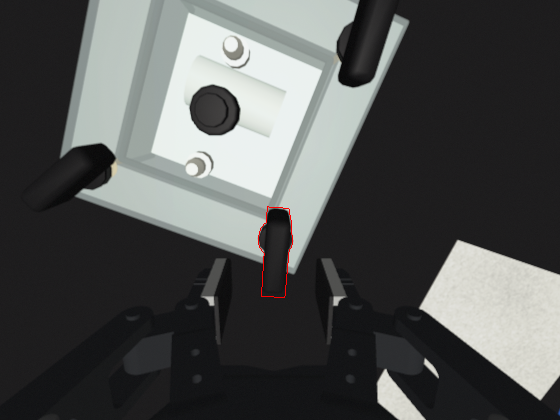

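Request:
play_rows --steps '[[[0, 0.001, 0.016, 0, 0, 3], [0, 0, 0.02, 0, 0, 0], [0, 0, 0.01, 0, 0, 0], [0, 0, 0, 0, 0, 0]]]'

```text
t: 9.45
tcp_pos: [0.5652, -0.0038, 0.1465]
tool_rot: [0.713, 0.701, -0.001, -0.001]
force: [-0.2, 0.0, 0.7]
finger_gap: 0.503
```

Request:
play_rows --steps '[[[0, 0, 0, 0, 0, 0], [0, 0, 0, 0, 0, 0], [0, 0, 0, 0, 0, 0]]]' --fingers 0

```text
t: 9.82
tcp_pos: [0.566, -0.0043, 0.1479]
tool_rot: [0.713, 0.701, 0.0, 0.0]
force: [-0.9, -0.5, 3.4]
finger_gap: 0.158
```

Run:
```python
from h import *
tq(2);st()
```

```text
Mz mean -0.075 +- 0.018 [-0.05  -0.101]
t 9.93 tcp [ 0.566  -0.0043  0.1479] yaw(x) 89.01 z [ 0.001 -0.    -1.   ] F [-1.32 -0.28  5.63] M [-0.037  0.287 -0.101] gap 0.156 q [-0.21  0.6   1.68 -0.    0.86 -0.19] tau6 -0.047
```

Request:
play_rows --steps '[[[0, 0, 0.0002, 0, 0, 8], [0, 0, 0.0002, 0, 0, 10], [0, 0, 0.0003, 0, 0, 10], [0, 0, 0.0003, 0, 0, 10], [0, 0, 0.0002, 0, 0, 9], [0, 0, 0.0001, 0, 0, 5], [0, 0, 0, 0, 0, 0]]]'

```text
t: 10.8
tcp_pos: [0.5666, -0.0047, 0.1468]
tool_rot: [0.948, 0.317, 0.001, 0.001]
force: [-0.9, -0.5, 5.2]
finger_gap: 0.152
```

Run:
```python
from h import *
tq(3);st()
```

```text
Mz mean 0.064 +- 0.014 [0.084 0.077 0.031]
t 10.95 tcp [ 0.5666 -0.0047  0.1467] yaw(x) 37.04 z [ 0.002 -0.001 -1.   ] F [-0.61 -0.35  5.69] M [-0.178  0.113  0.031] gap 0.157 q [-0.21  0.6   1.68 -0.    0.86  0.72] tau6 0.048
```

Request:
play_rows --steps '[[[0, 0, 0, 0, 0, 0], [0, 0, 0, 0, 0, 0], [0, 0, -0.02, 0, 0, 0], [0, 0, -0.02, 0, 0, 0], [0, 0, -0.008, 0, 0, 0]]]' --fingers 0.5

```text
t: 11.58
tcp_pos: [0.5662, -0.0042, 0.1946]
tool_rot: [0.948, 0.317, 0.001, 0.0]
force: [0.0, -0.4, -0.3]
finger_gap: 0.5
```

Run:
```python
from plan import *
p=manip.snapshot('wrist');save(p,'w7');st();plan(G['fl'],.195,73,6)
```

```text
t 11.62 tcp [ 0.5665 -0.0043  0.1951] yaw(x) 37.02 z [ 0.002 -0.    -1.   ] F [ 0.47 -0.56  1.4 ] M [-0.06  -0.027 -0.058] gap 0.503 q [-0.2   0.53  1.64  0.    0.97  0.72] tau6 -0.0
dyaw 36.0 q6 end ~ 27.5 or same +-360
max shift 0.02638787600395303 max turn 7.65
[[[0.0131, np.float64(-0.0088), np.float64(0.0), 0, 0, np.float64(-4.59)], [0.023, np.float64(-0.0129), np.float64(0.0), 0, 0, np.float64(-7.65)], [0.0245, np.float64(-0.0098), np.float64(0.0), 0, 0, np.float64(-7.65)], [0.0256, np.float64(-0.0064), np.float64(0.0), 0, 0, np.float64(-7.65)], [0.0197, np.float64(-0.0022), np.float64(0.0), 0, 0, np.float64(-5.74)], [0.0092, np.float64(-0.0001), np.float64(0.0), 0, 0, np.float64(-2.68)]]]
```

View pics/w7.png

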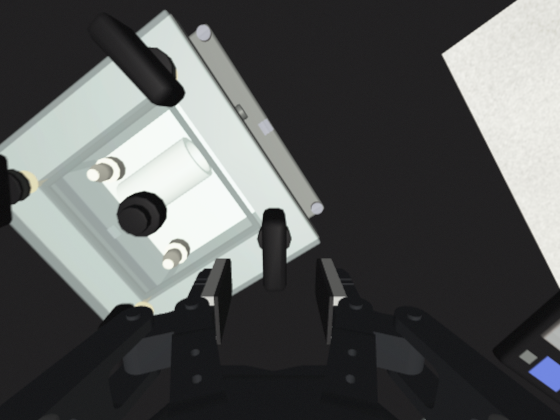

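Request:
play_rows --steps '[[[0.0131, -0.0088, 0, 0, 0, -4.6], [0.023, -0.0129, 0, 0, 0, -7.6], [0.0245, -0.0098, 0, 0, 0, -7.6], [0.0256, -0.0064, 0, 0, 0, -7.6], [0.0197, -0.0022, 0, 0, 0, -5.7], [0.0092, -0.0001, 0, 0, 0, -2.7], [0, 0, 0, 0, 0, 0]]]'

```text
t: 12.5
tcp_pos: [0.6061, 0.1131, 0.1932]
tool_rot: [0.805, 0.594, -0.0, -0.0]
force: [-0.3, 0.1, -1.0]
finger_gap: 0.501
```

```bash
python3 chk.py fl w8
```

```text
t 12.55 tcp [0.6059 0.1126 0.1933] yaw(x) 72.78 z [-0.001 -0.    -1.   ] F [ 0.73 -0.09 -0.13] M [ 0.02   0.016 -0.009] gap 0.499 q [ 0.    0.59  1.51 -0.    1.04  0.3 ] tau6 -0.012
0.98 [274.4 248.5] [0.6063 0.1152 0.139 ]
fl 0.69 2108 iou 0.867 ang 78.0 c [0.6068 0.1129]
```

View pics/w8.png

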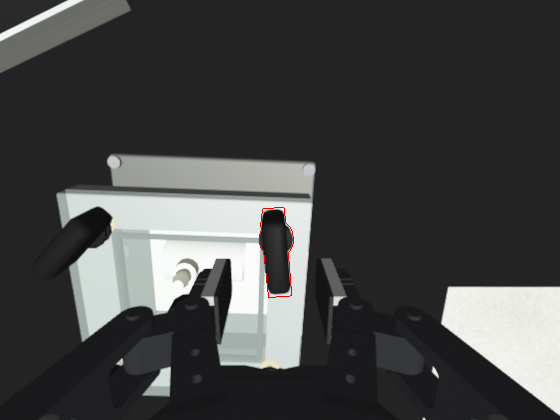

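Request:
play_rows --steps '[[[0, 0.0005, 0.017, 0, 0, -4.5], [0, 0, 0.02, 0, 0, 0], [0, 0, 0.01, 0, 0, 0], [0, 0, 0, 0, 0, 0]]]'

```text
t: 13.15
tcp_pos: [0.6063, 0.1122, 0.1462]
tool_rot: [0.781, 0.624, -0.001, -0.001]
force: [0.5, 0.2, 0.4]
finger_gap: 0.5
```

Request:
play_rows --steps '[[[0, 0, 0, 0, 0, 0], [0, 0, 0, 0, 0, 0], [0, 0, 0, 0, 0, 0]]]' --fingers 0

```text
t: 13.52
tcp_pos: [0.6074, 0.1127, 0.1477]
tool_rot: [0.781, 0.625, 0.001, 0.001]
force: [-0.3, -0.0, 3.5]
finger_gap: 0.159
```

Run:
```python
from h import *
tq(2);st()
```

```text
Mz mean 0.01 +- 0.007 [0.02  0.001]
t 13.62 tcp [0.6073 0.1127 0.1477] yaw(x) 77.33 z [ 0.002 -0.    -1.   ] F [-0.92  0.68  3.98] M [-0.059  0.097  0.001] gap 0.153 q [ 0.    0.65  1.55 -0.    0.94  0.22] tau6 0.014
```

Request:
play_rows --steps '[[[0, 0, 0.0002, 0, 0, 8], [0, 0, 0.0002, 0, 0, 10], [0, 0, 0.0003, 0, 0, 10], [0, 0, 0.0003, 0, 0, 10], [0, 0, 0.0002, 0, 0, 9], [0, 0, 0.0001, 0, 0, 5], [0, 0, 0, 0, 0, 0]]]'

```text
t: 14.5
tcp_pos: [0.608, 0.1122, 0.1464]
tool_rot: [0.976, 0.22, 0.001, 0.001]
force: [1.3, -1.5, 4.8]
finger_gap: 0.153
```

Run:
```python
from h import *
tq(3);st()
```

```text
Mz mean -0.018 +- 0.015 [-0.052 -0.014  0.011]
t 14.65 tcp [0.608  0.1122 0.1464] yaw(x) 25.4 z [ 0.003 -0.001 -1.   ] F [ 0.15 -3.14  4.97] M [-0.523 -0.193  0.011] gap 0.16 q [ 0.    0.65  1.55 -0.    0.94  1.13] tau6 0.005
```

Request:
play_rows --steps '[[[0, 0, 0, 0, 0, 0], [0, 0, 0, 0, 0, 0], [0, 0, -0.02, 0, 0, 0], [0, 0, -0.02, 0, 0, 0], [0, 0, -0.008, 0, 0, 0]]]' --fingers 0.5

```text
t: 15.28
tcp_pos: [0.6069, 0.113, 0.1941]
tool_rot: [0.976, 0.219, 0.0, -0.0]
force: [0.1, 0.4, 0.3]
finger_gap: 0.497
```

Run:
```python
from plan import *
p=manip.snapshot('wrist');save(p,'w9');st();plan(G['nr'],.195,40,8)
```

```text
t 15.32 tcp [0.6072 0.113  0.1947] yaw(x) 25.34 z [ 0.002  0.    -1.   ] F [ 0.06 -0.03  0.65] M [ 0.032  0.011 -0.041] gap 0.5 q [0.   0.59 1.51 0.   1.04 1.13] tau6 -0.001
dyaw 14.7 q6 end ~ 54.8 or same +-360
max shift 0.026248809496813377 max turn 2.19
[[[-0.0157, np.float64(0.0), np.float64(-0.0), 0, 0, np.float64(-1.31)], [-0.0262, np.float64(-0.0006), np.float64(-0.0), 0, 0, np.float64(-2.19)], [-0.0262, np.float64(-0.0016), np.float64(-0.0), 0, 0, np.float64(-2.19)], [-0.0261, np.float64(-0.0026), np.float64(-0.0), 0, 0, np.float64(-2.19)], [-0.026, np.float64(-0.0036), np.float64(-0.0), 0, 0, np.float64(-2.19)], [-0.0258, np.float64(-0.0046), np.float64(-0.0), 0, 0, np.float64(-2.19)], [-0.0192, np.float64(-0.0042), np.float64(-0.0), 0, 0, np.float64(-1.64)], [-0.0089, np.float64(-0.0022), np.float64(-0.0), 0, 0, np.float64(-0.77)]]]
```

View pics/w9.png

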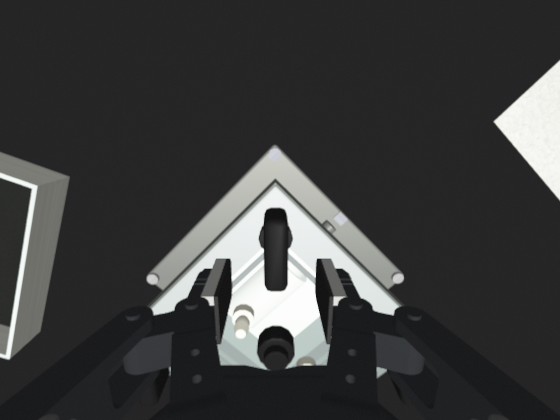

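Request:
play_rows --steps '[[[-0.0157, 0, 0, 0, 0, -1.3], [-0.0262, -0.0006, 0, 0, 0, -2.2], [-0.0262, -0.0016, 0, 0, 0, -2.2], [-0.0261, -0.0026, 0, 0, 0, -2.2], [-0.026, -0.0036, 0, 0, 0, -2.2], [-0.0258, -0.0046, 0, 0, 0, -2.2], [-0.0192, -0.0042, 0, 0, 0, -1.6], [-0.0089, -0.0022, 0, 0, 0, -0.8], [0, 0, 0, 0, 0, 0]]]'

```text
t: 16.45
tcp_pos: [0.4478, 0.0376, 0.1933]
tool_rot: [0.94, 0.342, -0.0, -0.0]
force: [0.1, 0.6, 0.2]
finger_gap: 0.506
```

```bash
python3 chk.py nr w10
```

```text
t 16.5 tcp [0.4486 0.0376 0.1934] yaw(x) 39.98 z [ 0.001  0.    -1.   ] F [ 0.43  0.06 -0.19] M [ 0.003 -0.003  0.007] gap 0.496 q [-0.17  0.4   1.92  0.    0.82  0.71] tau6 -0.01
0.94 [276.6 251.7] [0.4474 0.0367 0.139 ]
nr 0.69 2197 iou 0.895 ang 38.0 c [0.4484 0.0377]
```

View pics/w10.png

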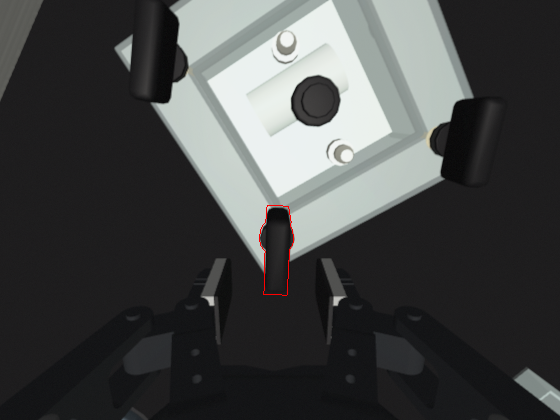

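Request:
play_rows --steps '[[[0, 0, 0.017, 0, 0, 1], [0, 0, 0.02, 0, 0, 0], [0, 0, 0.01, 0, 0, 0], [0, 0, 0, 0, 0, 0]]]'

```text
t: 17.1
tcp_pos: [0.4481, 0.0378, 0.146]
tool_rot: [0.943, 0.334, -0.001, -0.0]
force: [-0.7, -0.2, -0.2]
finger_gap: 0.498
```

Request:
play_rows --steps '[[[0, 0, 0, 0, 0, 0], [0, 0, 0, 0, 0, 0], [0, 0, 0, 0, 0, 0]]]' --fingers 0

```text
t: 17.48
tcp_pos: [0.4493, 0.0369, 0.1473]
tool_rot: [0.943, 0.334, 0.001, 0.001]
force: [1.2, -4.6, 1.9]
finger_gap: 0.153
```

Run:
```python
from h import *
tq(2);st()
```

```text
Mz mean -0.013 +- 0.007 [-0.023 -0.003]
t 17.57 tcp [0.4493 0.0369 0.1472] yaw(x) 39.03 z [ 0.003 -0.001 -1.   ] F [ 0.88 -4.45  5.02] M [-0.81  -0.197 -0.003] gap 0.155 q [-0.17  0.49  1.97 -0.    0.69  0.72] tau6 -0.018
```

Request:
play_rows --steps '[[[0, 0, 0.0002, 0, 0, 8], [0, 0, 0.0002, 0, 0, 10], [0, 0, 0.0003, 0, 0, 10], [0, 0, 0.0003, 0, 0, 10], [0, 0, 0.0002, 0, 0, 9], [0, 0, 0.0001, 0, 0, 5], [0, 0, 0, 0, 0, 0]]]'

```text
t: 18.45
tcp_pos: [0.4497, 0.0364, 0.146]
tool_rot: [0.994, -0.113, 0.002, 0.001]
force: [1.2, -8.1, 3.8]
finger_gap: 0.158
```

Run:
```python
from h import *
tq(3);st()
```

```text
Mz mean -0.004 +- 0.015 [ 0.01   0.019 -0.041]
t 18.6 tcp [0.4497 0.0364 0.146 ] yaw(x) -12.92 z [ 0.004 -0.002 -1.   ] F [ 0.81 -6.79  2.91] M [-1.23  -0.203 -0.041] gap 0.155 q [-0.17  0.49  1.97 -0.    0.68  1.63] tau6 0.015
```

Request:
play_rows --steps '[[[0, 0, 0, 0, 0, 0], [0, 0, 0, 0, 0, 0], [0, 0, -0.02, 0, 0, 0], [0, 0, -0.02, 0, 0, 0], [0, 0, -0.008, 0, 0, 0]]]' --fingers 0.5

```text
t: 19.23
tcp_pos: [0.4479, 0.0381, 0.1938]
tool_rot: [0.994, -0.113, 0.0, -0.0]
force: [-0.4, 0.7, -0.6]
finger_gap: 0.495
```

Run:
```python
from plan import *
p=manip.snapshot('wrist');save(p,'w11');st();plan((.4908,.1542),.195,27.1,6)
```

```text
t 19.27 tcp [0.4482 0.0379 0.1943] yaw(x) -12.97 z [ 0.002  0.    -1.   ] F [ 0.13  0.23 -0.28] M [ 0.022 -0.006 -0.01 ] gap 0.498 q [-0.17  0.4   1.93  0.    0.82  1.63] tau6 -0.0
dyaw 40.1 q6 end ~ 80.3 or same +-360
max shift 0.026371386008323488 max turn 8.53
[[[0.002, np.float64(-0.0157), np.float64(-0.0001), 0, 0, np.float64(-5.12)], [0.0056, np.float64(-0.0257), np.float64(-0.0002), 0, 0, np.float64(-8.53)], [0.0093, np.float64(-0.0246), np.float64(-0.0002), 0, 0, np.float64(-8.53)], [0.0129, np.float64(-0.023), np.float64(-0.0002), 0, 0, np.float64(-8.53)], [0.0121, np.float64(-0.0156), np.float64(-0.0001), 0, 0, np.float64(-6.39)], [0.0064, np.float64(-0.0066), np.float64(-0.0001), 0, 0, np.float64(-2.98)]]]
```

View pics/w11.png

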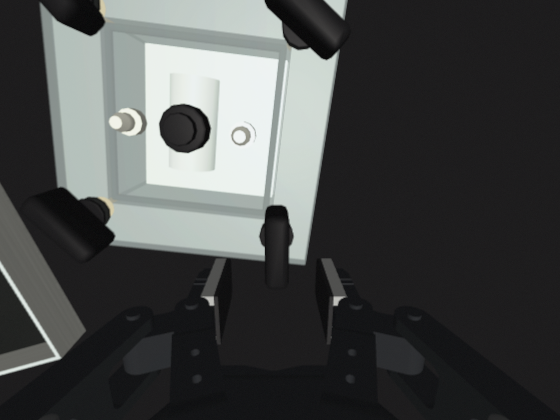

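Request:
play_rows --steps '[[[0.002, -0.0157, 0, 0, 0, -5.1], [0.0056, -0.0257, 0, 0, 0, -8.5], [0.0093, -0.0246, 0, 0, 0, -8.5], [0.0129, -0.023, 0, 0, 0, -8.5], [0.0121, -0.0156, 0, 0, 0, -6.4], [0.0064, -0.0066, 0, 0, 0, -3.0], [0, 0, 0, 0, 0, 0]]]'

```text
t: 20.15
tcp_pos: [0.4903, 0.154, 0.1926]
tool_rot: [0.972, 0.234, -0.001, -0.0]
force: [0.3, -0.5, 0.5]
finger_gap: 0.503
```

```bash
sed -i "s/'nl':(.490,.1545)/'nl':(.4908,.1542)/" plan.py; python3 chk.py nl w12
```

```text
t 20.2 tcp [0.4901 0.1536 0.1927] yaw(x) 26.97 z [-0.001 -0.    -1.   ] F [-0.37 -0.59 -0.5 ] M [-0.038 -0.006  0.007] gap 0.504 q [ 0.09  0.47  1.77 -0.    0.9   1.19] tau6 -0.013
0.67 [273.3 251.9] [0.4886 0.1549 0.139 ]
nl 0.87 2091 iou 0.855 ang 28.0 c [0.4908 0.1542]
```

View pics/w12.png

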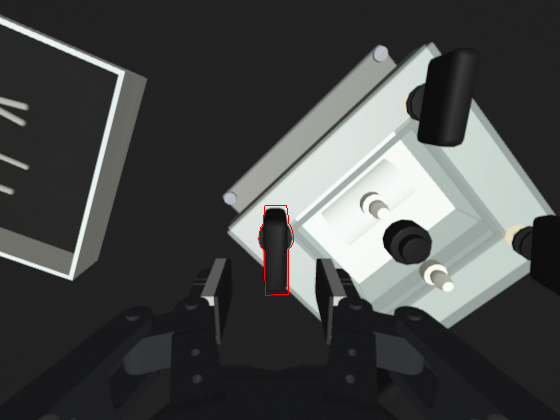

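Request:
play_rows --steps '[[[0, -0.0005, 0.018, 0, 0, 0], [0, 0, 0.02, 0, 0, 0], [0, 0, 0.01, 0, 0, 0], [0, 0, 0, 0, 0, 0]]]'

```text
t: 20.8
tcp_pos: [0.49, 0.1538, 0.1447]
tool_rot: [0.972, 0.233, -0.001, -0.0]
force: [-0.8, -0.2, 0.6]
finger_gap: 0.499
```

Request:
play_rows --steps '[[[0, 0, 0, 0, 0, 0], [0, 0, 0, 0, 0, 0], [0, 0, 0, 0, 0, 0]]]' --fingers 0

```text
t: 21.18
tcp_pos: [0.4912, 0.1538, 0.146]
tool_rot: [0.972, 0.234, 0.001, 0.001]
force: [-0.3, -3.2, 3.5]
finger_gap: 0.156
```

```bash
cat > rd.py <<'E'
from h import *
import sys
n=int(sys.argv[1]) if len(sys.argv)>1 else 3
M=[];Tq=[]
for k in range(n):
    manip.snapshot('wrist');s=manip.sense();M.append(s['ft_torque'][2]);Tq.append(s['tau'][5])
m=R.from_quat(s['tool_rot']).as_matrix()
print('t %.2f yaw %.2f Mz %.3f tau6'%(s['t'],np.degrees(np.arctan2(m[1,0],m[0,0])),np.mean(M)),np.round(Tq,3),'F',np.round(s['force'],1),'z %.4f'%s['tcp_pos'][2],'q6 %.2f'%s['q'][5])
E
python3 rd.py 3
```

```text
t 21.32 yaw 27.04 Mz 0.039 tau6 [0.021 0.021 0.022] F [-0.  -3.7  5.6] z 0.1460 q6 1.19
```

Request:
play_rows --steps '[[[0, 0, 0.0001, 0, 0, 4], [0, 0, 0.0001, 0, 0, 5], [0, 0, 0, 0, 0, 0]]]'

```text
t: 21.7
tcp_pos: [0.4913, 0.1537, 0.1458]
tool_rot: [0.988, 0.157, 0.001, 0.001]
force: [0.7, -3.9, 5.6]
finger_gap: 0.159
```

```bash
python3 rd.py 3
```

```text
t 21.85 yaw 18.06 Mz 0.039 tau6 [0.071 0.055 0.052] F [ 0.5 -4.8  5.1] z 0.1458 q6 1.34
```

Request:
play_rows --steps '[[[0, 0, 0.0001, 0, 0, 4], [0, 0, 0, 0, 0, 0]]]'

```text
t: 22.1
tcp_pos: [0.4913, 0.1536, 0.1457]
tool_rot: [0.992, 0.122, 0.001, 0.001]
force: [0.8, -5.0, 5.6]
finger_gap: 0.157
```

```bash
python3 rd.py 3
```

```text
t 22.25 yaw 14.07 Mz 0.070 tau6 [0.084 0.071 0.069] F [ 0.2 -6.1  5.9] z 0.1457 q6 1.41
```

Request:
play_rows --steps '[[[0, 0, 0.0001, 0, 0, 6], [0, 0, 0, 0, 0, 0]]]'

```text
t: 22.5
tcp_pos: [0.4914, 0.1535, 0.1457]
tool_rot: [0.998, 0.07, 0.001, 0.001]
force: [1.3, -6.4, 5.9]
finger_gap: 0.158
```

```bash
python3 rd.py 3
```

```text
t 22.65 yaw 8.09 Mz 0.107 tau6 [0.138 0.118 0.115] F [ 0.6 -5.8  6.4] z 0.1457 q6 1.52
```

Request:
play_rows --steps '[[[0, 0, 0.0001, 0, 0, 6], [0, 0, 0, 0, 0, 0]]]'

```text
t: 22.9
tcp_pos: [0.4914, 0.1534, 0.1456]
tool_rot: [1.0, 0.018, 0.001, 0.001]
force: [-0.1, -5.6, 7.8]
finger_gap: 0.157
```

```bash
python3 rd.py 3
```

```text
t 23.05 yaw 2.11 Mz 0.166 tau6 [0.193 0.174 0.17 ] F [ 0.4 -5.6  6.7] z 0.1456 q6 1.62
```

Request:
play_rows --steps '[[[0, 0, 0.0001, 0, 0, 5], [0, 0, 0, 0, 0, 0]]]'

```text
t: 23.3
tcp_pos: [0.4914, 0.1533, 0.1456]
tool_rot: [1.0, -0.025, 0.001, 0.001]
force: [-0.3, -6.3, 7.1]
finger_gap: 0.159
```

```bash
python3 rd.py 4
```

```text
t 23.50 yaw -2.88 Mz 0.200 tau6 [0.22  0.204 0.201 0.201] F [ 0.7 -5.   8. ] z 0.1456 q6 1.71
```

Request:
play_rows --steps '[[[0, 0, 0, 0, 0, 4], [0, 0, 0, 0, 0, 0]]]'

```text
t: 23.75
tcp_pos: [0.4914, 0.1532, 0.1456]
tool_rot: [0.998, -0.06, 0.001, 0.001]
force: [-0.5, -6.7, 6.5]
finger_gap: 0.159
```

```bash
python3 rd.py 5
```

```text
t 24.00 yaw -6.86 Mz 0.263 tau6 [0.252 0.239 0.237 0.237 0.237] F [ 0.3 -6.   7.3] z 0.1456 q6 1.78
```

Request:
play_rows --steps '[[[0, 0, 0, 0, 0, 0], [0, 0, 0, 0, 0, 0], [0, 0, -0.02, 0, 0, 0], [0, 0, -0.02, 0, 0, 0], [0, 0, -0.009, 0, 0, 0]]]' --fingers 0.5

```text
t: 24.62
tcp_pos: [0.4905, 0.1547, 0.1942]
tool_rot: [0.998, -0.061, 0.0, -0.0]
force: [-0.1, -0.3, -0.3]
finger_gap: 0.497
```

Run:
```python
from plan import *
p=manip.snapshot('wrist');save(p,'w13');st();plan((.5662,-.0044),.195,37.5,8)
```

```text
t 24.68 tcp [0.4909 0.1547 0.1949] yaw(x) -6.97 z [ 0.002  0.001 -1.   ] F [0.97 1.06 0.25] M [-0.033 -0.013  0.013] gap 0.499 q [0.09 0.47 1.77 0.   0.9  1.78] tau6 0.0
dyaw 44.5 q6 end ~ 52.1 or same +-360
max shift 0.02631216448717209 max turn 6.64
[[[0.0084, np.float64(0.0133), np.float64(-0.0), 0, 0, np.float64(-3.98)], [0.0125, np.float64(0.0231), np.float64(-0.0), 0, 0, np.float64(-6.64)], [0.0097, np.float64(0.0244), np.float64(-0.0), 0, 0, np.float64(-6.64)], [0.0068, np.float64(0.0254), np.float64(-0.0), 0, 0, np.float64(-6.64)], [0.0038, np.float64(0.026), np.float64(-0.0), 0, 0, np.float64(-6.64)], [0.0008, np.float64(0.0263), np.float64(-0.0), 0, 0, np.float64(-6.64)], [-0.0017, np.float64(0.0196), np.float64(-0.0), 0, 0, np.float64(-4.98)], [-0.0016, np.float64(0.0091), np.float64(-0.0), 0, 0, np.float64(-2.32)]]]
```

View pics/w13.png

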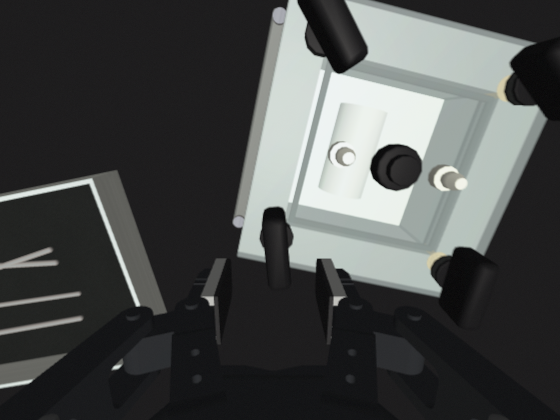

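Request:
play_rows --steps '[[[0.0084, 0.0133, 0, 0, 0, -4], [0.0125, 0.0231, 0, 0, 0, -6.6], [0.0097, 0.0244, 0, 0, 0, -6.6], [0.0068, 0.0254, 0, 0, 0, -6.6], [0.0038, 0.026, 0, 0, 0, -6.6], [0.0008, 0.0263, 0, 0, 0, -6.6], [-0.0017, 0.0196, 0, 0, 0, -5], [-0.0016, 0.0091, 0, 0, 0, -2.3], [0, 0, 0, 0, 0, 0]]]'

```text
t: 25.8
tcp_pos: [0.5653, -0.0055, 0.1928]
tool_rot: [0.948, 0.319, -0.0, -0.0]
force: [-0.4, 0.8, -0.6]
finger_gap: 0.499
```

```bash
python3 chk.py fr w14
```

```text
t 25.85 tcp [ 0.565  -0.0049  0.1928] yaw(x) 37.24 z [-0.002  0.001 -1.   ] F [ 0.98  0.34 -0.25] M [ 0.    -0.044  0.01 ] gap 0.501 q [-0.21  0.53  1.65  0.    0.97  0.71] tau6 -0.021
0.73 [274.  246.5] [ 0.5668 -0.0029  0.139 ]
fr 0.85 2134 iou 0.871 ang 37.0 c [ 0.5652 -0.0039]
```

View pics/w14.png

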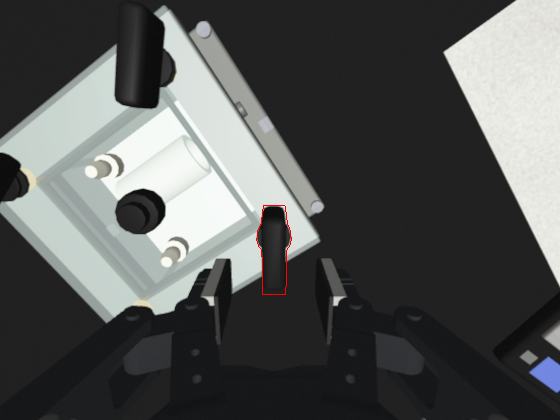

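Request:
play_rows --steps '[[[0.001, -0.001, 0.018, 0, 0, 0], [0, 0, 0.02, 0, 0, 0], [0, 0, 0.01, 0, 0, 0], [0, 0, 0, 0, 0, 0]]]'

```text
t: 26.45
tcp_pos: [0.5651, -0.0032, 0.145]
tool_rot: [0.947, 0.32, -0.001, -0.0]
force: [-0.3, 1.1, -0.5]
finger_gap: 0.502
```

Request:
play_rows --steps '[[[0, 0, 0, 0, 0, 0], [0, 0, 0, 0, 0, 0], [0, 0, 0, 0, 0, 0]]]' --fingers 0

```text
t: 26.82
tcp_pos: [0.5667, -0.0043, 0.1465]
tool_rot: [0.947, 0.32, 0.001, 0.001]
force: [0.7, -2.7, 1.7]
finger_gap: 0.155
```

```bash
python3 rd.py 2
```

```text
t 26.93 yaw 37.32 Mz 0.023 tau6 [0.018 0.018] F [ 0.6 -2.5  4.3] z 0.1465 q6 0.72
```

Request:
play_rows --steps '[[[0, 0, 0.0001, 0, 0, 4], [0, 0, 0.0001, 0, 0, 5], [0, 0, 0, 0, 0, 0]]]'

```text
t: 27.3
tcp_pos: [0.5668, -0.0044, 0.1463]
tool_rot: [0.969, 0.245, 0.001, 0.001]
force: [1.5, -3.9, 4.1]
finger_gap: 0.159
```

```bash
python3 rd.py 3
```

```text
t 27.45 yaw 28.42 Mz 0.057 tau6 [0.068 0.048 0.047] F [ 1.4 -4.   6. ] z 0.1463 q6 0.87
```

Request:
play_rows --steps '[[[0, 0, 0.0001, 0, 0, 6], [0, 0, 0, 0, 0, 0]]]'

```text
t: 27.7
tcp_pos: [0.5668, -0.0044, 0.1462]
tool_rot: [0.981, 0.194, 0.001, 0.001]
force: [1.3, -4.0, 6.6]
finger_gap: 0.156
```

```bash
python3 rd.py 3
```

```text
t 27.85 yaw 22.42 Mz 0.068 tau6 [0.087 0.068 0.064] F [ 0.9 -3.5  5.8] z 0.1462 q6 0.98
```

Request:
play_rows --steps '[[[0, 0, 0.0001, 0, 0, 6], [0, 0, 0, 0, 0, 0]]]'

```text
t: 28.1
tcp_pos: [0.5669, -0.0045, 0.1462]
tool_rot: [0.99, 0.143, 0.001, 0.001]
force: [1.5, -4.7, 6.6]
finger_gap: 0.155
```

```bash
python3 rd.py 2
```

```text
t 28.20 yaw 16.44 Mz 0.117 tau6 [0.142 0.123] F [ 1.4 -3.7  7.4] z 0.1462 q6 1.08
```

Request:
play_rows --steps '[[[0, 0, 0.0001, 0, 0, 6], [0, 0, 0, 0, 0, 0]]]'

```text
t: 28.45
tcp_pos: [0.567, -0.0046, 0.1461]
tool_rot: [0.996, 0.091, 0.002, 0.001]
force: [1.8, -4.8, 6.0]
finger_gap: 0.155
```

```bash
python3 rd.py 2
```

```text
t 28.55 yaw 10.46 Mz 0.188 tau6 [0.209 0.19 ] F [ 1.2 -4.6  5.8] z 0.1461 q6 1.18
```

Request:
play_rows --steps '[[[0, 0, 0, 0, 0, 4], [0, 0, 0, 0, 0, 0]]]'

```text
t: 28.8
tcp_pos: [0.567, -0.0047, 0.1461]
tool_rot: [0.998, 0.056, 0.002, 0.001]
force: [1.8, -5.4, 5.4]
finger_gap: 0.158
```

```bash
python3 rd.py 5
```

```text
t 29.05 yaw 6.47 Mz 0.195 tau6 [0.218 0.205 0.203 0.202 0.202] F [ 1.1 -4.3  6.2] z 0.1462 q6 1.25
```

Request:
play_rows --steps '[[[0, 0, 0, 0, 0, 4], [0, 0, 0, 0, 0, 0]]]'

```text
t: 29.3
tcp_pos: [0.567, -0.0048, 0.1461]
tool_rot: [1.0, 0.022, 0.002, 0.001]
force: [1.2, -5.0, 5.0]
finger_gap: 0.159
```

```bash
python3 rd.py 5
```

```text
t 29.55 yaw 2.48 Mz 0.228 tau6 [0.253 0.24  0.238 0.238 0.238] F [ 1.4 -5.3  5.8] z 0.1461 q6 1.32
```

Request:
play_rows --steps '[[[0, 0, 0, 0, 0, 0], [0, 0, 0, 0, 0, 0], [0, 0, -0.02, 0, 0, 0], [0, 0, -0.02, 0, 0, 0], [0, 0, -0.009, 0, 0, 0]]]' --fingers 0.5

```text
t: 30.18
tcp_pos: [0.5654, -0.0031, 0.1945]
tool_rot: [1.0, 0.02, -0.0, -0.0]
force: [0.3, -0.4, -0.1]
finger_gap: 0.497
```

Run:
```python
from plan import *
p=manip.snapshot('wrist');save(p,'w15');st();plan((.6077,.1126),.195,25.5,6)
```

```text
t 30.23 tcp [ 0.5659 -0.0033  0.1953] yaw(x) 2.34 z [ 0.001  0.    -1.   ] F [-0.17 -1.57  0.66] M [ 0.04   0.025 -0.072] gap 0.502 q [-0.2   0.53  1.64  0.    0.97  1.33] tau6 -0.001
dyaw 23.2 q6 end ~ 75.0 or same +-360
max shift 0.02621564418434153 max turn 4.93
[[[0.0059, np.float64(-0.0146), np.float64(0.0), 0, 0, np.float64(-2.96)], [0.0111, np.float64(-0.0237), np.float64(0.0001), 0, 0, np.float64(-4.93)], [0.0131, np.float64(-0.0227), np.float64(0.0001), 0, 0, np.float64(-4.93)], [0.015, np.float64(-0.0215), np.float64(0.0001), 0, 0, np.float64(-4.93)], [0.0126, np.float64(-0.0151), np.float64(0.0001), 0, 0, np.float64(-3.7)], [0.0063, np.float64(-0.0066), np.float64(0.0), 0, 0, np.float64(-1.72)]]]
```

Request:
play_rows --steps '[[[0.0059, -0.0146, 0, 0, 0, -3], [0.0111, -0.0237, 0, 0, 0, -4.9], [0.0131, -0.0227, 0, 0, 0, -4.9], [0.015, -0.0215, 0, 0, 0, -4.9], [0.0126, -0.0151, 0, 0, 0, -3.7], [0.0063, -0.0066, 0, 0, 0, -1.7], [0, 0, 0, 0, 0, 0]]]'

```text
t: 31.1
tcp_pos: [0.6072, 0.1127, 0.1937]
tool_rot: [0.975, 0.221, -0.0, 0.0]
force: [-0.8, -0.9, -0.5]
finger_gap: 0.501
```

```bash
python3 chk.py fl w16
```

```text
t 31.15 tcp [0.6071 0.1121 0.1938] yaw(x) 25.42 z [-0.001 -0.    -1.   ] F [-0.96  0.22 -0.22] M [ 0.051 -0.007 -0.022] gap 0.505 q [ 0.    0.59  1.51 -0.    1.04  1.13] tau6 -0.008
0.91 [270.7 253. ] [0.6037 0.1146 0.139 ]
fl 0.7 2100 iou 0.87 ang 26.0 c [0.6068 0.1129]
```

View pics/w16.png

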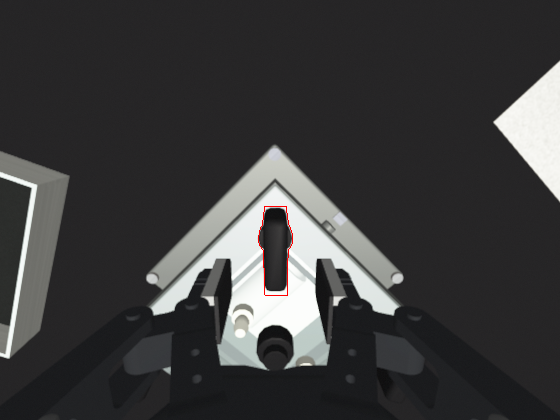

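Request:
play_rows --steps '[[[0, -0.0005, 0.019, 0, 0, 0], [0, 0, 0.02, 0, 0, 0], [0, 0, 0.01, 0, 0, 0], [0, 0, 0, 0, 0, 0]]]'

```text
t: 31.75
tcp_pos: [0.6067, 0.1121, 0.1445]
tool_rot: [0.976, 0.22, -0.001, -0.0]
force: [-0.3, 0.7, 0.4]
finger_gap: 0.499
```

Request:
play_rows --steps '[[[0, 0, 0, 0, 0, 0], [0, 0, 0, 0, 0, 0], [0, 0, 0, 0, 0, 0]]]' --fingers 0

```text
t: 32.12
tcp_pos: [0.6079, 0.1123, 0.1461]
tool_rot: [0.975, 0.22, 0.001, 0.001]
force: [-0.2, -2.1, 4.0]
finger_gap: 0.156
```

```bash
python3 rd.py 2
```

```text
t 32.23 yaw 25.43 Mz 0.019 tau6 [0.014 0.014] F [-0.1 -2.4  3. ] z 0.1461 q6 1.13
```

Request:
play_rows --steps '[[[0, 0, 0.0001, 0, 0, 4], [0, 0, 0.0001, 0, 0, 5], [0, 0, 0, 0, 0, 0]]]'

```text
t: 32.6
tcp_pos: [0.608, 0.1122, 0.1459]
tool_rot: [0.99, 0.143, 0.001, 0.001]
force: [0.4, -2.9, 5.4]
finger_gap: 0.157
```

```bash
python3 rd.py 3
```

```text
t 32.75 yaw 16.53 Mz 0.011 tau6 [0.035 0.012 0.008] F [-0.  -3.6  5.4] z 0.1458 q6 1.29
```

Request:
play_rows --steps '[[[0, 0, 0.0001, 0, 0, 6], [0, 0, 0, 0, 0, 0]]]'

```text
t: 33.0
tcp_pos: [0.608, 0.1121, 0.1457]
tool_rot: [0.996, 0.091, 0.001, 0.001]
force: [0.9, -3.3, 4.6]
finger_gap: 0.162
```

```bash
python3 rd.py 3
```

```text
t 33.15 yaw 10.53 Mz 0.010 tau6 [0.03  0.011 0.008] F [ 0.2 -3.4  5.6] z 0.1457 q6 1.39
```

Request:
play_rows --steps '[[[0, 0, 0.0001, 0, 0, 6], [0, 0, 0.0001, 0, 0, 4], [0, 0, 0, 0, 0, 0]]]'

```text
t: 33.52
tcp_pos: [0.608, 0.112, 0.1454]
tool_rot: [1.0, 0.004, 0.001, 0.001]
force: [0.7, -4.7, 4.3]
finger_gap: 0.157
```

```bash
python3 rd.py 2
```

```text
t 33.62 yaw 0.53 Mz 0.009 tau6 [0.03  0.017] F [-0.3 -3.9  4.6] z 0.1455 q6 1.56
```

Request:
play_rows --steps '[[[0, 0, 0.0001, 0, 0, 6], [0, 0, 0, 0, 0, 0]]]'

```text
t: 33.88
tcp_pos: [0.608, 0.1119, 0.1454]
tool_rot: [0.999, -0.048, 0.001, 0.001]
force: [0.1, -4.6, 3.9]
finger_gap: 0.153
```

```bash
python3 rd.py 2
```

```text
t 33.98 yaw -5.46 Mz 0.029 tau6 [0.063 0.043] F [ 0.9 -3.7  5.4] z 0.1454 q6 1.67
```

Request:
play_rows --steps '[[[0, 0, 0.0001, 0, 0, 6], [0, 0, 0, 0, 0, 0]]]'

```text
t: 34.22
tcp_pos: [0.608, 0.1118, 0.1454]
tool_rot: [0.995, -0.1, 0.001, 0.001]
force: [0.2, -4.9, 5.8]
finger_gap: 0.158
```

```bash
python3 rd.py 2
```

```text
t 34.33 yaw -11.44 Mz 0.099 tau6 [0.119 0.1  ] F [ 1.2 -4.   5.3] z 0.1454 q6 1.77
```

Request:
play_rows --steps '[[[0, 0, 0.0001, 0, 0, 6], [0, 0, 0, 0, 0, 0]]]'

```text
t: 34.58
tcp_pos: [0.608, 0.1117, 0.1453]
tool_rot: [0.988, -0.152, 0.001, 0.001]
force: [-0.6, -4.6, 5.9]
finger_gap: 0.16
```

```bash
python3 rd.py 2
```

```text
t 34.67 yaw -17.43 Mz 0.155 tau6 [0.179 0.16 ] F [ 0.2 -4.5  6.2] z 0.1453 q6 1.88
```

Request:
play_rows --steps '[[[0, 0, 0.0001, 0, 0, 6], [0, 0, 0, 0, 0, 0]]]'

```text
t: 34.92
tcp_pos: [0.608, 0.1116, 0.1453]
tool_rot: [0.979, -0.203, 0.001, 0.001]
force: [-0.1, -4.5, 7.1]
finger_gap: 0.155
```

```bash
python3 rd.py 2
```

```text
t 35.02 yaw -23.40 Mz 0.191 tau6 [0.248 0.229] F [-0.7 -5.3  6.6] z 0.1453 q6 1.98
```

Request:
play_rows --steps '[[[0, 0, 0, 0, 0, 2], [0, 0, 0, 0, 0, 0]]]'

```text
t: 35.28
tcp_pos: [0.608, 0.1116, 0.1453]
tool_rot: [0.976, -0.22, 0.001, 0.001]
force: [0.2, -4.2, 6.5]
finger_gap: 0.155
```

```bash
python3 rd.py 5
```

```text
t 35.52 yaw -25.40 Mz 0.237 tau6 [0.238 0.232 0.231 0.23  0.23 ] F [-0.  -4.8  6.3] z 0.1453 q6 2.02
```

Request:
play_rows --steps '[[[0, 0, 0, 0, 0, 1.5], [0, 0, 0, 0, 0, 0]]]'

```text
t: 35.78
tcp_pos: [0.608, 0.1116, 0.1453]
tool_rot: [0.973, -0.233, 0.001, 0.001]
force: [-0.3, -5.6, 6.0]
finger_gap: 0.157
```

```bash
python3 rd.py 3
```

```text
t 35.92 yaw -26.90 Mz 0.229 tau6 [0.255 0.25  0.249] F [-1.1 -5.   7.2] z 0.1453 q6 2.04
```

Request:
play_rows --steps '[[[0, 0, 0, 0, 0, 0], [0, 0, 0, 0, 0, 0], [0, 0, -0.02, 0, 0, 0], [0, 0, -0.02, 0, 0, 0], [0, 0, -0.009, 0, 0, 0]]]' --fingers 0.5

```text
t: 36.55
tcp_pos: [0.6073, 0.1132, 0.1938]
tool_rot: [0.972, -0.234, 0.0, -0.0]
force: [0.3, 0.5, -0.1]
finger_gap: 0.5
```

Run:
```python
from plan import *
p=manip.snapshot('wrist');save(p,'w17');st();plan((.4492,.0368),.195,-13,8)
```

```text
t 36.6 tcp [0.6077 0.1131 0.1946] yaw(x) -27.05 z [ 0.002  0.    -1.   ] F [0.75 1.44 0.31] M [-0.027 -0.     0.014] gap 0.499 q [0.   0.59 1.51 0.   1.04 2.05] tau6 -0.002
dyaw 14.1 q6 end ~ 107.7 or same +-360
max shift 0.026255285182225693 max turn 2.1
[[[-0.0095, np.float64(0.0125), np.float64(-0.0), 0, 0, np.float64(-1.26)], [-0.0163, np.float64(0.0205), np.float64(-0.0001), 0, 0, np.float64(-2.1)], [-0.0171, np.float64(0.0199), np.float64(-0.0001), 0, 0, np.float64(-2.1)], [-0.0178, np.float64(0.0193), np.float64(-0.0001), 0, 0, np.float64(-2.1)], [-0.0185, np.float64(0.0186), np.float64(-0.0001), 0, 0, np.float64(-2.1)], [-0.0192, np.float64(0.0179), np.float64(-0.0001), 0, 0, np.float64(-2.1)], [-0.0149, np.float64(0.0129), np.float64(-0.0), 0, 0, np.float64(-1.57)], [-0.0071, np.float64(0.0058), np.float64(-0.0), 0, 0, np.float64(-0.73)]]]
```

Request:
play_rows --steps '[[[-0.0095, 0.0125, 0, 0, 0, -1.3], [-0.0163, 0.0205, 0, 0, 0, -2.1], [-0.0171, 0.0199, 0, 0, 0, -2.1], [-0.0178, 0.0193, 0, 0, 0, -2.1], [-0.0185, 0.0186, 0, 0, 0, -2.1], [-0.0192, 0.0179, 0, 0, 0, -2.1], [-0.0149, 0.0129, 0, 0, 0, -1.6], [-0.0071, 0.0058, 0, 0, 0, -0.7], [0, 0, 0, 0, 0, 0]]]'

```text
t: 37.72
tcp_pos: [0.4485, 0.0366, 0.193]
tool_rot: [0.994, -0.113, -0.0, -0.0]
force: [0.1, 0.4, 1.1]
finger_gap: 0.497
```

```bash
python3 chk.py nr w18
```

```text
t 37.77 tcp [0.4493 0.0366 0.1931] yaw(x) -13.02 z [ 0.001  0.    -1.   ] F [0.08 0.09 0.67] M [ 0.03   0.    -0.016] gap 0.499 q [-0.17  0.4   1.92  0.    0.82  1.63] tau6 -0.009
0.93 [276.3 248.7] [0.4482 0.0361 0.139 ]
0.44 [79.2  3.2] [0.5939 0.0996 0.139 ]
nr 0.88 2101 iou 0.866 ang 168.0 c [0.4474 0.0377]
```

View pics/w18.png

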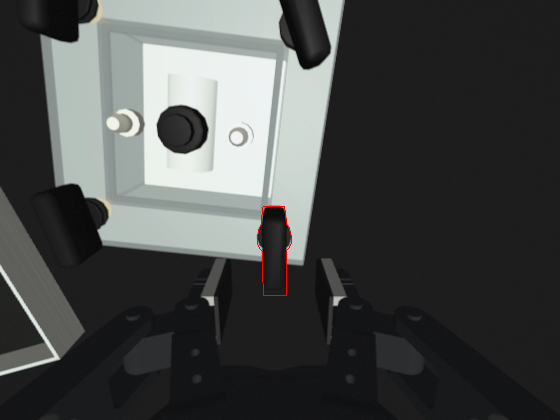

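Request:
play_rows --steps '[[[0, -0.0005, 0.018, 0, 0, 0], [0, 0, 0.02, 0, 0, 0], [0, 0, 0.01, 0, 0, 0], [0, 0, 0, 0, 0, 0]]]'

```text
t: 38.38
tcp_pos: [0.4488, 0.0372, 0.1446]
tool_rot: [0.994, -0.113, -0.001, -0.0]
force: [0.5, -1.0, -0.4]
finger_gap: 0.502
```

Request:
play_rows --steps '[[[0, 0, 0, 0, 0, 0], [0, 0, 0, 0, 0, 0], [0, 0, 0, 0, 0, 0]]]' --fingers 0

```text
t: 38.75
tcp_pos: [0.4492, 0.0364, 0.1459]
tool_rot: [0.994, -0.113, 0.001, 0.001]
force: [-1.1, -5.0, 3.0]
finger_gap: 0.16
```

```bash
python3 rd.py 2
```

```text
t 38.85 yaw -12.95 Mz 0.027 tau6 [0.008 0.008] F [-1.2 -4.9  6.2] z 0.1459 q6 1.63
```

Request:
play_rows --steps '[[[0, 0, 0.0001, 0, 0, 4], [0, 0, 0.0001, 0, 0, 5], [0, 0, 0, 0, 0, 0]]]'

```text
t: 39.22
tcp_pos: [0.4492, 0.0363, 0.1457]
tool_rot: [0.982, -0.191, 0.001, 0.001]
force: [-0.6, -5.3, 5.4]
finger_gap: 0.157
```

```bash
python3 rd.py 3
```

```text
t 39.38 yaw -21.95 Mz 0.001 tau6 [0.028 0.012 0.009] F [-1.7 -5.   5. ] z 0.1457 q6 1.79
```

Request:
play_rows --steps '[[[0, 0, 0.0001, 0, 0, 6], [0, 0, 0, 0, 0, 0]]]'

```text
t: 39.62
tcp_pos: [0.4492, 0.0363, 0.1455]
tool_rot: [0.97, -0.242, 0.001, 0.001]
force: [-2.0, -5.6, 4.2]
finger_gap: 0.156
```

```bash
python3 rd.py 3
```

```text
t 39.77 yaw -27.95 Mz -0.006 tau6 [0.029 0.01  0.007] F [-1.4 -4.7  4.9] z 0.1455 q6 1.89
```

Request:
play_rows --steps '[[[0, 0, 0.0001, 0, 0, 6], [0, 0, 0.0001, 0, 0, 4], [0, 0, 0, 0, 0, 0]]]'

```text
t: 40.15
tcp_pos: [0.4493, 0.0363, 0.1453]
tool_rot: [0.946, -0.325, 0.001, 0.0]
force: [-1.5, -5.8, 3.9]
finger_gap: 0.158
```

```bash
python3 rd.py 2
```

```text
t 40.25 yaw -37.94 Mz 0.001 tau6 [0.029 0.016] F [-1.5 -4.9  5. ] z 0.1453 q6 2.07
```

Request:
play_rows --steps '[[[0, 0, 0.0001, 0, 0, 6], [0, 0, 0, 0, 0, 0]]]'

```text
t: 40.5
tcp_pos: [0.4493, 0.0362, 0.1452]
tool_rot: [0.927, -0.374, 0.001, 0.0]
force: [-1.6, -4.7, 4.0]
finger_gap: 0.156
```

```bash
python3 rd.py 2
```

```text
t 40.60 yaw -43.94 Mz 0.037 tau6 [0.031 0.011] F [-1.  -6.4  3.7] z 0.1451 q6 2.17
```

Request:
play_rows --steps '[[[0, 0, 0.0001, 0, 0, 6], [0, 0, 0, 0, 0, 0]]]'

```text
t: 40.85
tcp_pos: [0.4492, 0.0362, 0.145]
tool_rot: [0.906, -0.422, 0.001, 0.0]
force: [-1.8, -6.3, 3.9]
finger_gap: 0.157
```

```bash
python3 rd.py 2
```

```text
t 40.95 yaw -49.94 Mz 0.026 tau6 [0.032 0.012] F [-1.2 -6.8  3.7] z 0.1450 q6 2.28
```

Request:
play_rows --steps '[[[0, 0, 0.0001, 0, 0, 6], [0, 0, 0, 0, 0, 0]]]'

```text
t: 41.2
tcp_pos: [0.4492, 0.0362, 0.1449]
tool_rot: [0.883, -0.469, 0.001, 0.0]
force: [-0.7, -5.3, 3.1]
finger_gap: 0.16
```

```bash
python3 rd.py 2
```

```text
t 41.30 yaw -55.94 Mz 0.020 tau6 [0.032 0.013] F [-1.8 -5.3  3.4] z 0.1449 q6 2.38
```

Request:
play_rows --steps '[[[0, 0, 0.0001, 0, 0, 6], [0, 0, 0, 0, 0, 0]]]'

```text
t: 41.55
tcp_pos: [0.4492, 0.0362, 0.1448]
tool_rot: [0.857, -0.515, 0.001, 0.0]
force: [-1.3, -5.6, 3.6]
finger_gap: 0.157
```

```bash
python3 rd.py 2
```

```text
t 41.65 yaw -61.93 Mz 0.040 tau6 [0.067 0.048] F [-0.7 -6.9  3.1] z 0.1448 q6 2.49
```

Request:
play_rows --steps '[[[0, 0, 0.0001, 0, 0, 6], [0, 0, 0, 0, 0, 0]]]'

```text
t: 41.9
tcp_pos: [0.4492, 0.0361, 0.1448]
tool_rot: [0.829, -0.559, 0.001, 0.0]
force: [-1.1, -6.3, 4.0]
finger_gap: 0.156
```

```bash
python3 rd.py 2
```

```text
t 42.00 yaw -67.91 Mz 0.107 tau6 [0.125 0.106] F [-1.1 -5.7  3.9] z 0.1448 q6 2.59
```

Request:
play_rows --steps '[[[0, 0, 0, 0, 0, 0], [0, 0, 0, 0, 0, 0], [0, 0, -0.02, 0, 0, 0], [0, 0, -0.02, 0, 0, 0], [0, 0, -0.009, 0, 0, -4], [0, 0, 0, 0, 0, -9], [0, 0, 0, 0, 0, -10], [0, 0, 0, 0, 0, -10], [0, 0, 0, 0, 0, -10], [0, 0, 0, 0, 0, -10]]]' --fingers 0.5

```text
t: 43.25
tcp_pos: [0.4487, 0.0375, 0.1931]
tool_rot: [0.992, -0.128, -0.0, -0.0]
force: [0.1, 0.2, -0.1]
finger_gap: 0.498
```

Request:
play_rows --steps '[[[0, 0, 0, 0, 0, -10], [0, 0, 0, 0, 0, -10], [0, 0, 0, 0, 0, -10], [0, 0, 0, 0, 0, -10], [0, 0, 0, 0, 0, -10], [0, 0, 0, 0, 0, -10], [0, 0, 0, 0, 0, -10], [0, 0, 0, 0, 0, -10], [0, 0, 0, 0, 0, -10], [0, 0, 0, 0, 0, -10]]]'

```text
t: 44.5
tcp_pos: [0.4487, 0.0375, 0.1931]
tool_rot: [0.735, 0.678, 0.0, -0.0]
force: [-0.0, -0.6, 0.1]
finger_gap: 0.499
```

Request:
play_rows --steps '[[[0, 0, 0, 0, 0, -10], [0, 0, 0, 0, 0, -10], [0, 0, 0, 0, 0, -7], [0, 0, 0, 0, 0, -2], [0, 0, 0, 0, 0, 0]]]'

```text
t: 45.12
tcp_pos: [0.4488, 0.0372, 0.1932]
tool_rot: [0.545, 0.838, 0.0, -0.0]
force: [0.8, -0.4, 0.1]
finger_gap: 0.499
```

```bash
python3 chk.py nr w19
```

```text
t 45.17 tcp [0.4488 0.0372 0.1932] yaw(x) 113.94 z [-0.  0. -1.] F [-0.16 -0.57 -0.54] M [-0.002 -0.031  0.007] gap 0.5 q [-0.17  0.4   1.92  0.    0.82 -0.58] tau6 -0.01
0.76 [270.7 249.4] [0.4467 0.0383 0.139 ]
0.64 [272.8 233.7] [0.4438 0.0481 0.139 ]
```

View pics/w19.png

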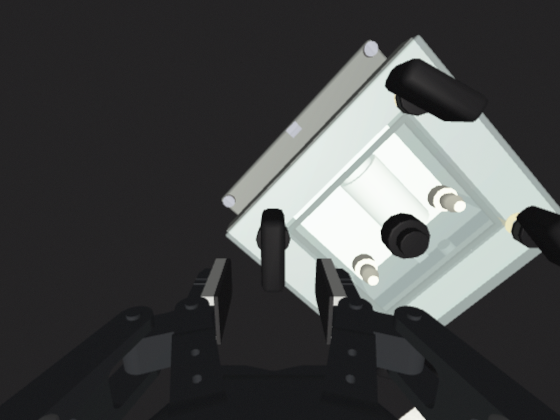

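Request:
play_rows --steps '[[[0, -0.001, 0.018, 0, 0, 0], [0, 0, 0.02, 0, 0, 0], [0, 0, 0.01, 0, 0, 0], [0, 0, 0, 0, 0, 0]]]'

```text
t: 45.78
tcp_pos: [0.4476, 0.0367, 0.1447]
tool_rot: [0.545, 0.839, -0.0, -0.001]
force: [-0.1, 0.7, 0.0]
finger_gap: 0.503
```

Request:
play_rows --steps '[[[0, 0, 0, 0, 0, 0], [0, 0, 0, 0, 0, 0], [0, 0, 0, 0, 0, 0]]]' --fingers 0

```text
t: 46.15
tcp_pos: [0.4486, 0.0366, 0.1459]
tool_rot: [0.545, 0.839, 0.0, 0.001]
force: [0.9, 0.8, 3.4]
finger_gap: 0.161
```

```bash
python3 rd.py 3
```

```text
t 46.30 yaw 114.01 Mz 0.027 tau6 [0.009 0.009 0.009] F [-0.4  2.   6.9] z 0.1459 q6 -0.59
```

Request:
play_rows --steps '[[[0, 0, 0, 0, 0, 4], [0, 0, 0, 0, 0, 0]]]'

```text
t: 46.55
tcp_pos: [0.4486, 0.0366, 0.1459]
tool_rot: [0.573, 0.819, 0.0, 0.001]
force: [0.3, 1.7, 5.6]
finger_gap: 0.158
```

```bash
python3 rd.py 3
```

```text
t 46.70 yaw 110.05 Mz 0.167 tau6 [0.151 0.138 0.136] F [ 0.9 -0.2  6.2] z 0.1459 q6 -0.52
```

Request:
play_rows --steps '[[[0, 0, 0, 0, 0, 4], [0, 0, 0, 0, 0, 0]]]'

```text
t: 46.95
tcp_pos: [0.4486, 0.0366, 0.1458]
tool_rot: [0.602, 0.799, 0.0, 0.001]
force: [0.0, -0.0, 5.3]
finger_gap: 0.158
```

```bash
python3 rd.py 3
```

```text
t 47.10 yaw 106.07 Mz 0.176 tau6 [0.193 0.18  0.178] F [1.2 0.4 5.7] z 0.1458 q6 -0.45
```

Request:
play_rows --steps '[[[0, 0, 0, 0, 0, 4], [0, 0, 0, 0, 0, 0]]]'

```text
t: 47.35
tcp_pos: [0.4487, 0.0366, 0.1458]
tool_rot: [0.629, 0.777, 0.0, 0.001]
force: [0.6, 2.3, 4.3]
finger_gap: 0.159
```

```bash
python3 rd.py 3
```

```text
t 47.50 yaw 102.08 Mz 0.206 tau6 [0.236 0.223 0.221] F [0.3 1.7 5.5] z 0.1458 q6 -0.38
```

Request:
play_rows --steps '[[[0, 0, 0, 0, 0, 2.5], [0, 0, 0, 0, 0, 0]]]'

```text
t: 47.75
tcp_pos: [0.4487, 0.0366, 0.1458]
tool_rot: [0.646, 0.764, 0.001, 0.001]
force: [-0.3, 1.0, 5.2]
finger_gap: 0.157
```

```bash
python3 rd.py 4
```

```text
t 47.95 yaw 99.58 Mz 0.224 tau6 [0.227 0.219 0.217 0.217] F [0.2 1.4 5.1] z 0.1458 q6 -0.33
```

Request:
play_rows --steps '[[[0, 0, 0, 0, 0, 2], [0, 0, 0, 0, 0, 0]]]'

```text
t: 48.2
tcp_pos: [0.4487, 0.0366, 0.1458]
tool_rot: [0.659, 0.752, 0.001, 0.001]
force: [0.0, 1.5, 4.8]
finger_gap: 0.157
```

```bash
python3 rd.py 4
```

```text
t 48.40 yaw 97.59 Mz 0.229 tau6 [0.269 0.263 0.261 0.261] F [0.7 0.9 5.7] z 0.1458 q6 -0.30
```

Request:
play_rows --steps '[[[0, 0, 0, 0, 0, 0], [0, 0, 0, 0, 0, 0], [0, 0, -0.02, 0, 0, 0], [0, 0, -0.03, 0, 0, 0], [0, 0, -0.04, 0, 0, 0], [0, 0, -0.03, 0, 0, 0], [0, 0, 0, 0, 0, 0]]]' --fingers 0.5

```text
t: 49.28
tcp_pos: [0.449, 0.0364, 0.267]
tool_rot: [0.659, 0.752, 0.001, 0.002]
force: [-0.2, -0.5, -0.3]
finger_gap: 0.501
```

Run:
```python
from h import *
p=manip.snapshot('wrist');save(p,'w20')
q=manip.snapshot('side');save({'img':cv2.resize(q['img'][165:265,210:330],None,fx=6,fy=6,interpolation=cv2.INTER_CUBIC)},'s20');st()
```

```text
t 49.38 tcp [0.4472 0.0367 0.2647] yaw(x) 97.51 z [-0.001  0.    -1.   ] F [ 0.12  0.04 -0.18] M [-0.021 -0.043 -0.018] gap 0.499 q [-0.17  0.28  1.85 -0.    1.02 -0.3 ] tau6 0.0
```

View pics/w20.png

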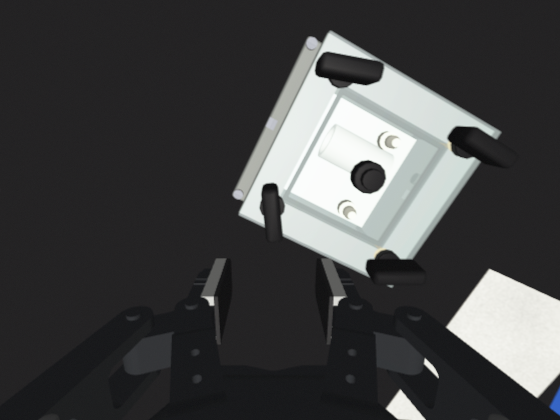

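View pics/s20.png

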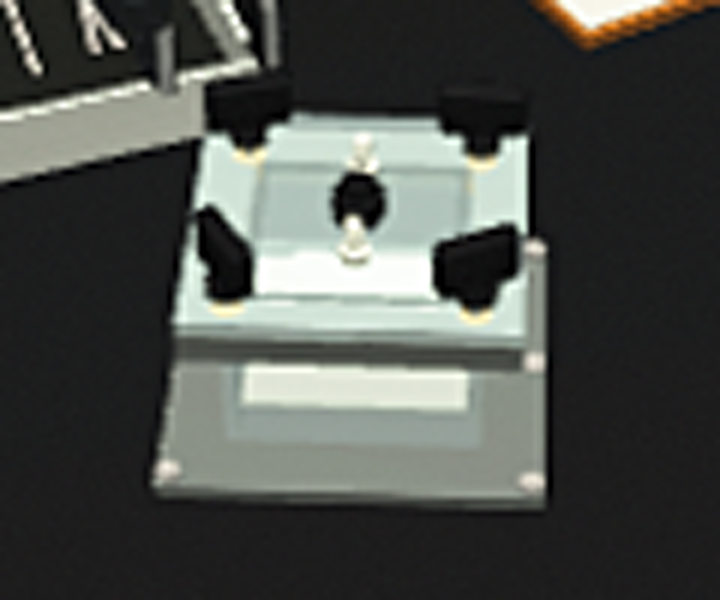

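```bash
python3 -c "
from station import manip
print(manip.sign_off())"
```

```text
the job is handed in; nothing more can be done
None
```

The lid is closed with all four wing screws tight, and the job was handed in at about 49 s with the gripper clear of everything.

- **First round:** near left, far right, far left, near right, each turned about 0.9 rad.
- **Second round:** the same order in small steps, stopping when the torque climbed steadily and reached the tight range.

| Screw | Joint torque (N m) | Wrist sensor (N m) |
|---|---|---|
| near left | 0.237 | 0.263 |
| far right | 0.238 | 0.228 |
| far left | 0.249 | 0.229 |
| near right | 0.261 | 0.229 |

- **Torque checks:** the two readings differ by up to about 0.03 N m, with noise of about 0.015 on the wrist sensor. All of them lie within 0.22 to 0.28 N m. The highest value I saw while turning was 0.269, below the cracking limit of about 0.33.
- **Regrasp:** in the second round the near right screw was regrasped half a turn round at about 0.11 N m, because the last joint was close to its range limit.
- **Final pictures:** they show the lid flat with no visible crack or gap. They are too coarse to measure the last millimetre, so "fully home" rests on each screw's steep final torque climb. The only bystander in the final pictures is part of the pan. I did not check the balance or the clear box, but nothing was bumped at any point.

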